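Change over the plaque-painting jig

TASK

Change over the painting jig: draw the locking pin, slide the bar open, lay every black painted plaque flat on the drying board and seat every bare cream plaque fully down in a pocket of its own, dotted face up. Then slide the bar shut against its stop and put the pin fully home through the bar into the lock hole. Leave the other things on the bench where they are.

Things in the scene. Friction and masses are not known exactly. Their poses are not given: they have to be found in the camera images.
- jig: fixed blue jig with pale wooden walls, x -62 to +108 mm, y -199 to +164. Origin: underside, below pocket 2. Three vase-shaped pockets, 84 mm apart along y, necks to +x, floors at z 18 mm, walls to 28 mm, 2 mm clearance all round: a seated plaque's top is at 42 mm. Along its -y end an aluminium block, top at 45 mm, with two upright through holes.
- bar (a joint): yellow retaining bar 30 mm wide along the jig's y, from 46 to 56 mm above the table, 4 mm over seated plaques; slides along the jig's x. 0 = shut on its stop, over the plaques' shoulders, its middle at jig x = +20 mm; 0.062 m = fully open towards jig +x, clear of the pockets. Friction about 2.5 N, stays where left. The pin in the lock hole blocks it.
- bar_handle (a point): middle of the black grip block on the bar (moves with it): 18 mm along the jig's x, 50 mm along y, 26 mm tall; the point is 13 mm below its top, 13 mm above the bar's upper face, 69 mm above the table
- lock_hole (a point): centre of the mouth of the lock hole in the aluminium block, 16 mm diameter, through to the table, mouth 45 mm above the table; the same 16 mm hole in the bar (upper face 56 mm above the table) lies over it when the bar is shut. Axes are the jig's.
- rest_hole (a point): centre of the mouth of the second 16 mm hole in the aluminium block, 60 mm nearer the robot, through to the table, 45 mm above the table: always free of the bar, a place to stand the pin meanwhile
- pin: loose locking pin: steel shaft 12 mm diameter, 50 mm long, tapered foot; above it a red round head 26 mm diameter, 36 mm tall. Origin: the foot's tip, z up. 0.08 kg. Starts in the lock hole through the bar, fully home: head on the bar, tip 6 mm above the table. In the rest hole it stands with its tip on the table.
- drying_board: fixed reddish drying board, 140 mm along x, 260 mm along y, 15 mm thick. Origin: centre of the underside.
- pocket1 (a point): centre of the floor of pocket 1: the origin of a seated plaque comes here, its axes along those of the jig
- pocket2 (a point): centre of the floor of pocket 2: the origin of a seated plaque comes here, its axes along those of the jig
- pocket3 (a point): centre of the floor of pocket 3: the origin of a seated plaque comes here, its axes along those of the jig
- bare1: vase-shaped flat ceramic plaque 24 mm thick: belly x -50 to +20 mm, 50 mm wide; neck x +20 to +50 mm, 28 mm wide. Origin: underside, midway along its 100 mm; +z out of the dotted face. 0.16 kg. Grip across the belly at x = -15 mm. May be absent. Bare cream clay, still to be painted; starts on the table.
- bare2: vase-shaped flat ceramic plaque 24 mm thick: belly x -50 to +20 mm, 50 mm wide; neck x +20 to +50 mm, 28 mm wide. Origin: underside, midway along its 100 mm; +z out of the dotted face. 0.16 kg. Grip across the belly at x = -15 mm. May be absent. Bare cream clay, still to be painted; starts on the table.
- bare3: vase-shaped flat ceramic plaque 24 mm thick: belly x -50 to +20 mm, 50 mm wide; neck x +20 to +50 mm, 28 mm wide. Origin: underside, midway along its 100 mm; +z out of the dotted face. 0.16 kg. Grip across the belly at x = -15 mm. May be absent. Bare cream clay, still to be painted; starts on the table.
- painted1: vase-shaped flat ceramic plaque 24 mm thick: belly x -50 to +20 mm, 50 mm wide; neck x +20 to +50 mm, 28 mm wide. Origin: underside, midway along its 100 mm; +z out of the dotted face. 0.16 kg. Grip across the belly at x = -15 mm. May be absent. Painted black with cream dots, finished; starts in a pocket of the jig under the bar.
- painted2: vase-shaped flat ceramic plaque 24 mm thick: belly x -50 to +20 mm, 50 mm wide; neck x +20 to +50 mm, 28 mm wide. Origin: underside, midway along its 100 mm; +z out of the dotted face. 0.16 kg. Grip across the belly at x = -15 mm. May be absent. Painted black with cream dots, finished; starts in a pocket of the jig under the bar.
- painted3: vase-shaped flat ceramic plaque 24 mm thick: belly x -50 to +20 mm, 50 mm wide; neck x +20 to +50 mm, 28 mm wide. Origin: underside, midway along its 100 mm; +z out of the dotted face. 0.16 kg. Grip across the belly at x = -15 mm. May be absent. Painted black with cream dots, finished; starts in a pocket of the jig under the bar.
- brush: bystander to leave alone: paint brush 170 mm long, black handle, lying down; origin at the underside
- cup: bystander to leave alone: blue cup, 70 mm wide and 70 mm tall; origin at the underside
- pink_bottle: bystander to leave alone: pink bottle, 56 mm wide, 150 mm tall; origin at the underside
- jar: bystander to leave alone: amber jar, 68 mm wide, 85 mm tall, white cap; origin at the underside
- vase: bystander to leave alone: cream clay vase, up to 84 mm wide, 140 mm tall; origin at the underside
- paint_can: bystander to leave alone: white paint can, 90 mm wide, 100 mm tall, green lid; origin at the underside
- spatula: bystander to leave alone: spatula 180 mm long, lying down; origin at the underside
Not all that is in view belongs to the job. Leave any orange look-alike of the painted2 alone.

How it is judged:
On the way, in this order (a step that is already met when the one before it is completed fails the run):
1. the pin is out and the bar slid open (value of joint bar above 0.04 m), for 0.2 s.
2. with the bar open, every painted plaque lies on the drying board and every bare plaque is seated in a pocket (((horizontal distance between bare1 and pocket1 below 0.006 m and angle between the x axis of bare1 and the x axis of jig, either way round below 0.07 rad and z of bare1 in the frame of pocket1 below 0.004 m) or (horizontal distance between bare1 and pocket2 below 0.006 m and angle between the x axis of bare1 and the x axis of jig, either way round below 0.07 rad and z of bare1 in the frame of pocket2 below 0.004 m) or (horizontal distance between bare1 and pocket3 below 0.006 m and angle between the x axis of bare1 and the x axis of jig, either way round below 0.07 rad and z of bare1 in the frame of pocket3 below 0.004 m)) and angle between each of bare1, bare2, bare3, painted1, painted2, painted3's own z axis and vertical below 0.06 rad and ((horizontal distance between bare2 and pocket1 below 0.006 m and angle between the x axis of bare2 and the x axis of jig, either way round below 0.07 rad and z of bare2 in the frame of pocket1 below 0.004 m) or (horizontal distance between bare2 and pocket2 below 0.006 m and angle between the x axis of bare2 and the x axis of jig, either way round below 0.07 rad and z of bare2 in the frame of pocket2 below 0.004 m) or (horizontal distance between bare2 and pocket3 below 0.006 m and angle between the x axis of bare2 and the x axis of jig, either way round below 0.07 rad and z of bare2 in the frame of pocket3 below 0.004 m)) and ((horizontal distance between bare3 and pocket1 below 0.006 m and angle between the x axis of bare3 and the x axis of jig, either way round below 0.07 rad and z of bare3 in the frame of pocket1 below 0.004 m) or (horizontal distance between bare3 and pocket2 below 0.006 m and angle between the x axis of bare3 and the x axis of jig, either way round below 0.07 rad and z of bare3 in the frame of pocket2 below 0.004 m) or (horizontal distance between bare3 and pocket3 below 0.006 m and angle between the x axis of bare3 and the x axis of jig, either way round below 0.07 rad and z of bare3 in the frame of pocket3 below 0.004 m)) and z of painted1 in the frame of drying_board between 0.01 and 0.019 m and x of painted1 in the frame of drying_board between -0.07 and 0.07 m and y of painted1 in the frame of drying_board between -0.13 and 0.13 m and z of painted2 in the frame of drying_board between 0.01 and 0.019 m and x of painted2 in the frame of drying_board between -0.07 and 0.07 m and y of painted2 in the frame of drying_board between -0.13 and 0.13 m and z of painted3 in the frame of drying_board between 0.01 and 0.019 m and x of painted3 in the frame of drying_board between -0.07 and 0.07 m and y of painted3 in the frame of drying_board between -0.13 and 0.13 m and value of joint bar above 0.03 m), for 0.2 s.
At the end, for the whole second after the job is handed in: Bare plaques seated: within 6 mm of a pocket's centre, under 4 mm above its floor, square to 0.07 rad, level to 0.06 rad, face up; painted ones flat, face up, centred over the drying board; bar within 5 mm of shut; pin tip over 33 mm down the lock hole, within 6 mm and 0.15 rad; all at rest (((horizontal distance between bare1 and pocket1 below 0.006 m and angle between the x axis of bare1 and the x axis of jig, either way round below 0.07 rad and z of bare1 in the frame of pocket1 below 0.004 m) or (horizontal distance between bare1 and pocket2 below 0.006 m and angle between the x axis of bare1 and the x axis of jig, either way round below 0.07 rad and z of bare1 in the frame of pocket2 below 0.004 m) or (horizontal distance between bare1 and pocket3 below 0.006 m and angle between the x axis of bare1 and the x axis of jig, either way round below 0.07 rad and z of bare1 in the frame of pocket3 below 0.004 m)) and angle between each of bare1, bare2, bare3, painted1, painted2, painted3's own z axis and vertical below 0.06 rad and ((horizontal distance between bare2 and pocket1 below 0.006 m and angle between the x axis of bare2 and the x axis of jig, either way round below 0.07 rad and z of bare2 in the frame of pocket1 below 0.004 m) or (horizontal distance between bare2 and pocket2 below 0.006 m and angle between the x axis of bare2 and the x axis of jig, either way round below 0.07 rad and z of bare2 in the frame of pocket2 below 0.004 m) or (horizontal distance between bare2 and pocket3 below 0.006 m and angle between the x axis of bare2 and the x axis of jig, either way round below 0.07 rad and z of bare2 in the frame of pocket3 below 0.004 m)) and ((horizontal distance between bare3 and pocket1 below 0.006 m and angle between the x axis of bare3 and the x axis of jig, either way round below 0.07 rad and z of bare3 in the frame of pocket1 below 0.004 m) or (horizontal distance between bare3 and pocket2 below 0.006 m and angle between the x axis of bare3 and the x axis of jig, either way round below 0.07 rad and z of bare3 in the frame of pocket2 below 0.004 m) or (horizontal distance between bare3 and pocket3 below 0.006 m and angle between the x axis of bare3 and the x axis of jig, either way round below 0.07 rad and z of bare3 in the frame of pocket3 below 0.004 m)) and z of painted1 in the frame of drying_board between 0.01 and 0.019 m and x of painted1 in the frame of drying_board between -0.07 and 0.07 m and y of painted1 in the frame of drying_board between -0.13 and 0.13 m and z of painted2 in the frame of drying_board between 0.01 and 0.019 m and x of painted2 in the frame of drying_board between -0.07 and 0.07 m and y of painted2 in the frame of drying_board between -0.13 and 0.13 m and z of painted3 in the frame of drying_board between 0.01 and 0.019 m and x of painted3 in the frame of drying_board between -0.07 and 0.07 m and y of painted3 in the frame of drying_board between -0.13 and 0.13 m and value of joint bar below 0.005 m and horizontal distance between pin and lock_hole below 0.006 m and z of pin in the frame of lock_hole below -0.033 m and angle between pin's own z axis and vertical below 0.15 rad and linear speed of each of painted1, painted2, painted3, bare1, bare2, bare3, pin below 0.02 m/s); the robot touches nothing.
It fails at once if a bystander was knocked over or moved more than 40 mm (distance of any of brush, cup, pink_bottle, jar, vase, paint_can, spatula from where it was at the start of the episode above 0.04 m or angle between any of cup, pink_bottle, jar, vase, paint_can's own z axis and vertical above 0.4 rad).
Of painted1, painted2, painted3 only 1 to 2 are there at a start; the rules pass over those that are not, and their reading is None.
Of bare1, bare2, bare3 only 2 to 3 are there at a start; the rules pass over those that are not, and their reading is None.
At some moment in a run one of bare1, bare2, bare3 may be knocked a few centimetres aside while the robot is not near it.
It also fails if it takes over 210 s, if anything falls off the work surface, if the arm or the gripper's body presses on something with over 40 N, if the wrist force passes 120 N, or if a joint passes its speed limit or range.

ROBOT

A 7-joint arm with a two-finger parallel gripper is mounted at the origin on the work surface. World frame = base frame: x ahead of the robot, y to its left, z up, the work surface at z = 0. Lengths are in m, angles in rad, forces in N, time in s.
With the tool pointing down it reaches from about 0.425 to 0.825 m from the base axis. Payload 3.6 kg.
Tool frame: the origin (TCP) lies midway between the tips of the shut fingers; the grasp point (between the pads) lies 19 mm behind it; z points along the fingers, y is the line along which they close (so a half turn about z gives the same grasp; the last joint's range is limited). The gripper opens to 85 mm and grips with 20 to 120 N. Pads are 22 mm wide; open, the fingers measure 114 mm over their backs; the gripper's body (76 mm by 85 mm) begins 54 mm behind the grasp point. The pads swing forward as they close: fully open they stand 13 mm farther back than shut.
Start: joints at [-1.323, 0.615, -0.013, 1.423, 0.008, 1.103, -0.04], TCP at [0.176, 0.626, 0.231] pointing down, gripper open.
Joint ranges: [-3.12, 3.12], [-0.3, 2.06], [-1.34, 1.32], [0.26, 2.42], [-1.36, 4.5], [0.01, 1.98], [-2.84, 2.84]. Speed limits (rad/s): [2.79, 2.79, 3.14, 3.14, 3.14, 3.14, 3.14].

INTERFACE

Orientations are given as a unit quaternion [x, y, z, w].
In Python, from rig import bot, eyes, sign_off gives the robot as it stands.
- The arm moves only by the tool move_arm, never from a script. Its argument "moves" is a list of rows, each a list of 5 numbers: the finger opening in mm, from 0 to 85.4, then the shift along the tool's x, y, z in mm, then the turn about the tool's z in degrees. In form: [[grip, dx, dy, dz, turn], ...]. A call has 1 to 10 rows; each row is the pose to reach, as a shift and turn from the pose commanded when the call began, along the tool's axes at that moment; what a row does not reach only later rows make up. A row lasts 1/10 s, in which the tool goes at most 50 mm and 8.59 degrees, less where a joint would pass 70% of its speed; a pose out of reach is approached as far as the arm can. A call with a gripper value outside its range is refused whole. The fingers move at their own pace and stop on an object; "grip_force" is the grip in N (left out, the last holds). Time passes only in rows, so rows that repeat a pose let the fingers close. It gives the time, the measured TCP pose, the force, the opening and the grip force at its end, in the units of the state.
- bot.get_obs(): the state, without advancing time (a new reading comes with each control period).
- eyes.grab_frame(name): name is "scene" or "side" or "wrist"; returns a dict with "img" (420x560x3 uint8, red, green, blue), "fx", "fy", "cx", "cy" (pixels), "R" (3x3) and "t" (3): a world point X has camera coordinates R X + t. Camera axes: x right, y down, z forward; pixel columns grow to the right and rows downward; lengths in m; the calibration is good to about 2 mm. A picture is of the moment at which its call begins. There is no depth.
- sign_off(): hands the job in; it is judged then, once.
The state is a dict: "clock": time; "q": joint angles; "joint_vel": joint speeds; "tau": joint torques, N m; "tcp_pos": TCP position; "eef_rot": TCP orientation; "ft_force": force on the tool from outside, world axes, zero at the start; "wrist_torque": the same for the moment, N m; "width": finger opening in m; "grasp_force": force on a finger pad.
Only numpy, scipy, OpenCV 4.12 (cv2) and the standard library are available. Lean on these libraries where they do the work, as an engineer would, in place of code of your own. Each camera call takes 0.05 s, during which the arm holds its last target. There are 200 camera calls.

## Working session

There is one attempt and no reset: what is moved stays moved. The work goes in short steps, Python scripts to look and compute and a tool call to move; the robot and the scene stay as the last step left them, time stands still between calls to the robot, and variables do not carry over. Pictures are saved under pics/ and viewed, at most 14 in all, crops included, and the job is handed in when it is done.

Besides the shell and the picture viewer there is one more tool, called as name(argument=value, ...), one argument or row to a line, values as JSON. move_arm: Moves the arm, as the interface text tells. Its arguments: {"type":"object","properties":{"moves":{"type":"array","items":{"type":"array","items":{"type":"number"}}},"grip_force":{"type":"number"}},"required":["moves"]}

```bash
ls; mkdir -p pics; cat > h.py <<'E'
import numpy as np, cv2
from rig import bot, eyes, sign_off
def grab(name, save=None):
    f=eyes.grab_frame(name)
    if save: cv2.imwrite('pics/'+save, f['img'][:,:,::-1])
    return f
def ray(f,u,v,z):
    R=np.array(f['R']);t=np.array(f['t']);d=R.T@np.array([(u-f['cx'])/f['fx'],(v-f['cy'])/f['fy'],1]);c=-R.T@t
    return c+d*(z-c[2])/d[2]
def proj(f,X):
    p=np.array(f['R'])@np.array(X)+np.array(f['t']);return np.array([f['fx']*p[0]/p[2]+f['cx'],f['fy']*p[1]/p[2]+f['cy']])
E
python3 - <<'E'
from h import *
for n in ('scene','side'):
    f=grab(n,n+'0.png'); np.savez(n+'0.npz',**f); print(n,f['fx'],-np.array(f['R']).T@f['t'],np.array(f['R'])[2])
print(bot.get_obs())
E
```

```text
pics
scene 486.3682423504829 [1.21104693 0.76271678 0.89957847] [-0.54397882 -0.58309018 -0.6034011 ]
side 458.7719709034639 [-0.02969265 -0.92696283  0.69830606] [ 0.438899    0.72709033 -0.52792738]
{'clock': 0.1, 'q': array([-1.32352551,  0.6158174 , -0.01260623,  1.42477995,  0.00809651,
        1.10340388, -0.04039865]), 'joint_vel': array([-1.71338919e-03, -2.26217727e-03,  4.99250991e-04, -1.79825477e-03,
        3.03051324e-06,  2.98440325e-04,  5.67109769e-04]), 'tau': array([ 1.39137050e-03, -4.70380926e+01,  2.60343561e-01, -1.71568054e+01,
        1.01664846e-02,  5.83930829e-03, -1.48612310e-05]), 'tcp_pos': array([0.17553921, 0.62511441, 0.23024365]), 'eef_rot': array([ 1.36429919e-01,  9.90649023e-01, -1.17035218e-03, -1.44418390e-04]), 'ft_force': array([-0.49221472,  0.05406657,  1.23289926]), 'wrist_torque': array([ 0.05359452, -0.00236401,  0.01086122]), 'grasp_force': 0.0, 'width': 0.08571552275953566}
```

View pics/scene0.png

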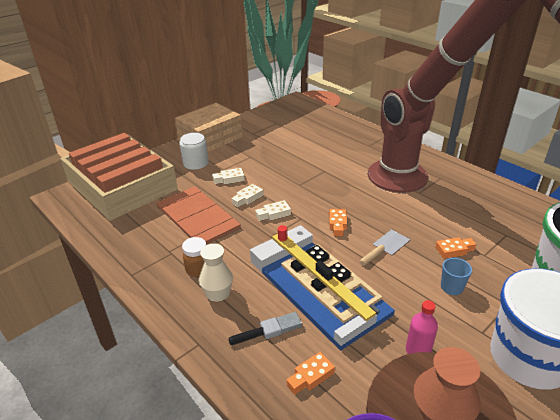

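View pics/side0.png

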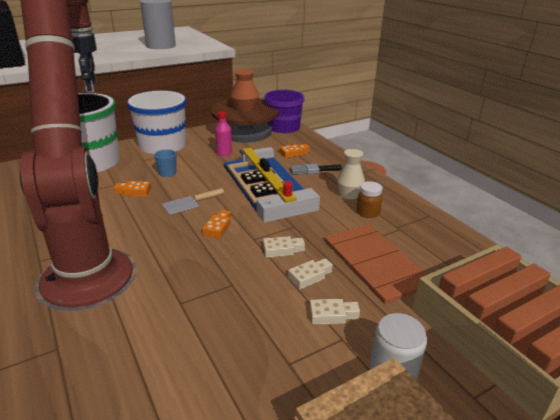

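The scene view shows three cream plaques at about (229,176), (248,194) and (273,211), with the reddish board at (198,214). The jig is at (320,280), with two black plaques under the yellow bar at (318,255) and (338,270). The red pin head is at (283,233). The orange look-alikes at (338,220), (455,246) and (312,372) are not part of the job. The side view agrees, and I'll enlarge to confirm.

```bash
python3 - <<'E'
from h import *
S=np.load('scene0.npz');D=np.load('side0.npz')
a=cv2.resize(S['img'][160:350,150:400],(800,608),interpolation=cv2.INTER_CUBIC)[:600]
cv2.imwrite('pics/c0.png',a[:,:,::-1])
b=cv2.resize(D['img'][130:330,210:430],(660,600),interpolation=cv2.INTER_CUBIC)
cv2.imwrite('pics/c1.png',b[:,:,::-1])
def mask(f,lo,hi):
    return cv2.inRange(cv2.cvtColor(f['img'],cv2.COLOR_RGB2HSV),lo,hi)
# sample hsv
hs=cv2.cvtColor(S['img'],cv2.COLOR_RGB2HSV);hd=cv2.cvtColor(D['img'],cv2.COLOR_RGB2HSV)
for n,(u,v) in dict(bare=(225,177),board=(198,214),bar=(325,273),blue=(300,305),pin=(283,232),alu=(265,250)).items(): print(n,hs[v,u],S['img'][v,u])
for n,(u,v) in dict(bare=(320,312),board=(375,260),bar=(260,175),blue=(240,185),pin=(288,188),alu=(290,206)).items(): print(n,hd[v,u],D['img'][v,u])
E
```

```text
bare [ 25  22 252] [252 248 230]
board [  9 140 210] [210 128  95]
bar [120  20  39] [36 36 39]
blue [109 155 166] [ 65 102 166]
pin [  0 175 146] [146  47  46]
alu [  0   2 228] [228 226 226]
bare [ 17  70 181] [181 160 131]
board [ 10 164 152] [152  86  54]
bar [ 19  59 165] [165 151 127]
blue [131  50  56] [49 45 56]
pin [  1 232 152] [152  20  14]
alu [  0   9 147] [147 142 142]
```

View pics/c0.png

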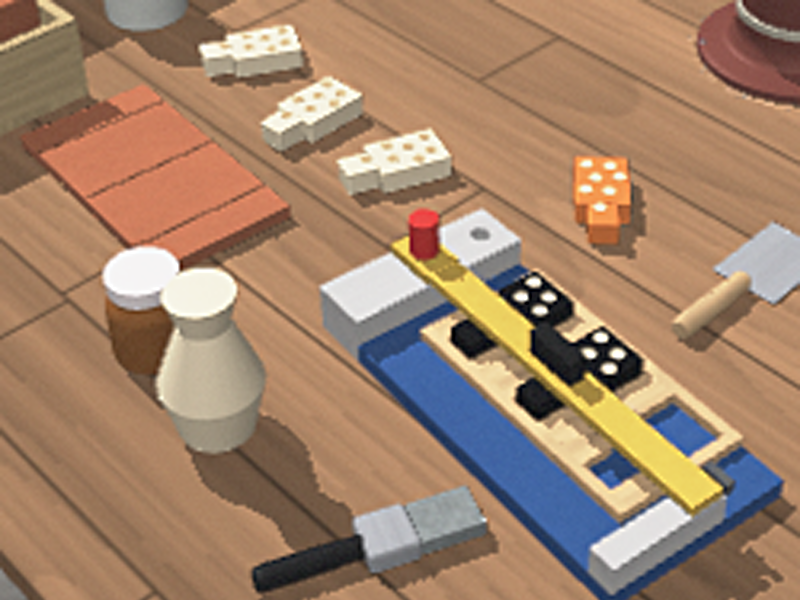

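View pics/c1.png

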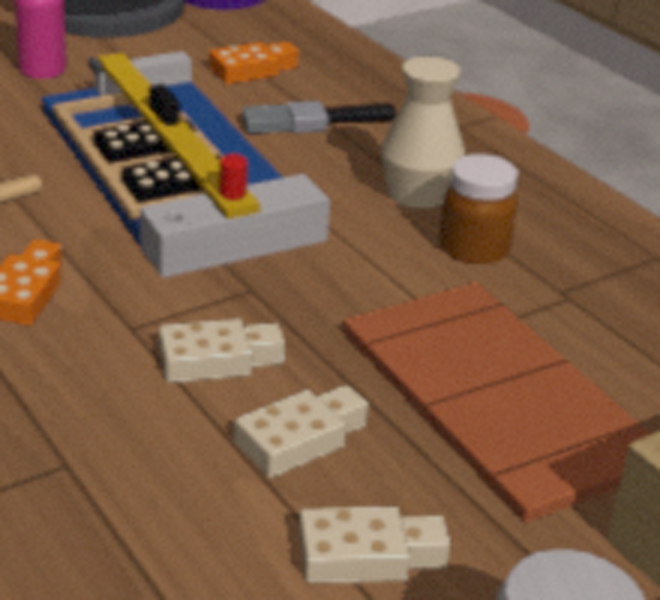

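The crops show three bare plaques, all dotted face up. Two black plaques sit in the pockets next to the aluminium block, and the third pocket is empty. The pin is in the lock hole at c0 (424,235), the rest hole is at c0 (480,235), and the grip block is at c0 (555,350). I'll get rough positions from the crop corners and then go to the wrist camera.

```bash
python3 - <<'E'
from h import *
np.set_printoptions(precision=4,suppress=True)
S=np.load('scene0.npz');D=np.load('side0.npz')
s=lambda x,y,z:ray(S,150+x/3.2,160+y/3.2,z)[:2]
d=lambda x,y,z:ray(D,210+x/3,130+y/3,z)[:2]
print('block',[s(*p,.045) for p in((320,292),(485,210),(520,240),(362,328))])
print('rest',s(480,235,.045),d(175,217,.045)); print('pin',s(424,215,.092),d(233,158,.092))
print('bar end',s(707,508,.056), s(724,490,.056),s(393,243,.056)); print('handle',s(555,340,.082),d(163,95,.082))
print('board',[s(*p,.015) for p in((22,135),(150,87),(290,208),(180,262))],[d(*p,.015) for p in((345,323),(480,285),(640,420),(525,515))])
print('bareA(near jig) belly end',d(165,350,.012),[d(*p,.024) for p in((160,325),(243,320),(252,345),(165,360),(280,330),(284,345))])
print('B',[d(*p,.024) for p in((235,430),(305,393),(345,428),(268,455),(355,390),(367,405))])
print('C',[d(*p,.024) for p in((302,508),(400,507),(408,552),(305,558),(445,518),(447,543))])
for n in range(1):
  f=grab('wrist'); print('wrist cam',-np.array(f['R']).T@f['t'],np.array(f['R'])[2],f['fx'])
E
```

```text
block [array([ 0.6342, -0.0085]), array([0.4613, 0.0091]), array([0.4685, 0.059 ]), array([0.6376, 0.048 ])]
rest [0.4884 0.0305] [0.4894 0.0234]
pin [0.5433 0.0203] [0.5491 0.0217]
bar end [0.5917 0.361 ] [0.5704 0.3589] [ 0.5578 -0.0034]
handle [0.5658 0.1904] [0.564  0.1855]
board [array([ 0.6764, -0.4121]), array([ 0.5393, -0.3941]), array([ 0.5605, -0.1427]), array([ 0.6769, -0.1506])] [array([ 0.5568, -0.1566]), array([ 0.6965, -0.1667]), array([ 0.685 , -0.3758]), array([ 0.5353, -0.4134])]
bareA(near jig) belly end [ 0.4056 -0.1127] [array([ 0.411, -0.094]), array([ 0.4758, -0.1214]), array([ 0.464 , -0.1554]), array([ 0.3916, -0.1388]), array([ 0.4955, -0.1487]), array([ 0.4871, -0.1682])]
B [array([ 0.3965, -0.2415]), array([ 0.4675, -0.2297]), array([ 0.4708, -0.2801]), array([ 0.4032, -0.2779]), array([ 0.5042, -0.2457]), array([ 0.5016, -0.2656])]
C [array([ 0.3944, -0.3375]), array([ 0.4555, -0.3705]), array([ 0.4339, -0.4088]), array([ 0.3696, -0.3792]), array([ 0.4765, -0.395 ]), array([ 0.4625, -0.4151])]
wrist cam [0.1112 0.6443 0.3725] [ 0.2519 -0.0721 -0.9651] 378.78234177360406
```

```bash
cat >> h.py <<'E'
def plan(x,y,z,yang=None):
    """row (mm,deg) from measured pose to world target; yang = desired world angle of tool y, deg (mod 180)"""
    from scipy.spatial.transform import Rotation as Rt
    o=bot.get_obs();R=Rt.from_quat(o['eef_rot']).as_matrix()
    d=R.T@(np.array([x,y,z])-o['tcp_pos'])*1000
    cur=np.degrees(np.arctan2(R[1,1],R[0,1])); turn=0
    if yang is not None: turn=-((yang-cur+90)%180-90)
    print('row',np.round(d,1),'turn',round(turn,2),'| yang now',round(cur,2),'tcp',np.round(o['tcp_pos'],4),'tilt',np.round(R[:,2],4),'q7',round(o['q'][6],2),'clk',o['clock'])
E
python3 -c "
from h import *
plan(.55,.15,.30,84.4)"
```

```text
row [-488.9 -356.4  -68.9] turn -10.09 | yang now 74.31 tcp [0.1756 0.6252 0.2304] tilt [-5.e-04 -2.e-03 -1.e+00] q7 -0.04 clk 0.15
```

move_arm(
  moves=[
    [85,-489,-356,-69,-10],
    [85,-489,-356,-69,-10],
    [85,-489,-356,-69,-10],
    [85,-489,-356,-69,-10],
    [85,-489,-356,-69,-10],
    [85,-489,-356,-69,-10],
    [85,-489,-356,-69,-10],
    [85,-489,-356,-69,-10],
    [85,-489,-356,-69,-10],
    [85,-489,-356,-69,-10],
  ],
)

```text
clock: 1.15
tcp_pos: [0.4841, 0.2339, 0.2882]
eef_rot: [0.05, 0.999, 0.0, -0.0]
ft_force: [0.8, -0.3, -0.7]
width: 0.085
grasp_force: 0.0
```

```bash
python3 -c "
from h import *
plan(.55,.15,.30,84.4)"
```

```text
row [-73.8 -76.9 -11.8] turn -0.08 | yang now 84.32 tcp [0.4841 0.2339 0.2882] tilt [-2.e-04  0.e+00 -1.e+00] q7 0.99 clk 1.15
```

move_arm(
  moves=[
    [85,-70,-75,-11,0],
    [85,-70,-75,-11,0],
    [85,-70,-75,-11,0],
    [85,-70,-75,-11,0],
    [85,-70,-75,-11,0],
  ],
)

```text
clock: 1.65
tcp_pos: [0.5445, 0.1558, 0.2985]
eef_rot: [0.048, 0.999, 0.001, -0.001]
ft_force: [-0.6, 0.2, -0.7]
width: 0.0845
grasp_force: 0.0
```

```bash
python3 - <<'E'
from h import *
plan(.55,.15,.30,84.4)
f=grab('wrist','w1.png'); np.savez('w1.npz',**f)
b=cv2.resize(f['img'],(800,600)); cv2.imwrite('pics/w1b.png',b[:,:,::-1])
print(-np.array(f['R']).T@f['t'])
E
```

```text
row [-6.  -5.2 -1.5] turn 0.05 | yang now 84.45 tcp [0.5445 0.1558 0.2985] tilt [-0.0018  0.0011 -1.    ] q7 1.17 clk 1.65
[0.47818429 0.16305098 0.44085534]
```

View pics/w1b.png

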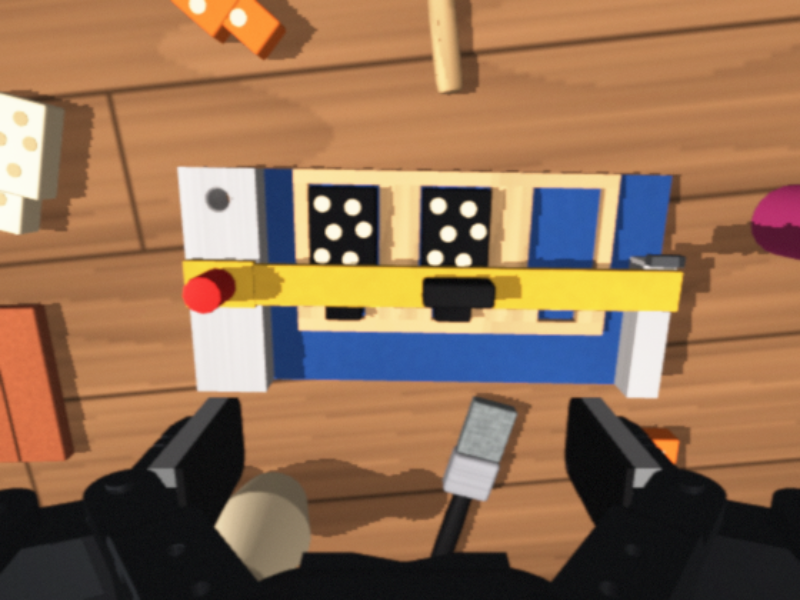

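The wrist view shows the jig square on: rest hole at (217,199), pin head at (205,292), grip block at (458,292), painted plaques at (343,225) and (455,227), empty pocket at (567,225). All of these are pixels of the enlarged picture.

```bash
python3 - <<'E'
from h import *
np.set_printoptions(precision=4,suppress=True)
f=np.load('w1.npz'); h=cv2.cvtColor(f['img'],cv2.COLOR_RGB2HSV); k=.7
r=lambda u,v,z:ray(f,u*k,v*k,z)[:2]
print('block',[r(*p,.045) for p in((179,167),(257,167),(267,391),(197,391))])
print('rest',r(217,199,.045))
# bar edges lines at z .056
for v in (2,): pass
m=cv2.inRange(h,(22,120,120),(34,255,255))
n,l,st,c=cv2.connectedComponentsWithStats(m); i=1+st[1:,4].argmax(); cnt=cv2.findContours((l==i).astype(np.uint8),cv2.RETR_EXTERNAL,cv2.CHAIN_APPROX_NONE)[0][0]
bx=cv2.boxPoints(cv2.minAreaRect(cnt)); B=np.array([ray(f,*p,.056)[:2] for p in bx]); print('bar',bx/k,B)
m=cv2.inRange(h,(0,180,100),(4,255,255))|cv2.inRange(h,(176,180,100),(180,255,255)); m[:160]=0;m[240:]=0;m[:,:120]=0;m[:,180:]=0
ys,xs=np.nonzero(m); print('red extent',xs.min()/k,xs.max()/k,ys.min()/k,ys.max()/k,'n',len(xs))
# head silhouette ellipse: top disk centre guess
print('headtop',r(201,294,.092),'headbase',r(222,284,.056))
print('handle top',r(458,294,.082))
print('pocket walls outer(z28)',[r(*p,.028) for p in((293,169),(619,174),(604,334),(298,331))])
# dots/black of painted belly top z .042
m=(h[:,:,2]<70).astype(np.uint8)*255
for u0,u1 in((295,395),(405,505)):
    mm=m[int(170*k):int(262*k),int(u0*k):int(u1*k)]; mm=cv2.morphologyEx(mm,cv2.MORPH_CLOSE,np.ones((13,13)))
    ys,xs=np.nonzero(mm); x0,x1,y0=xs.min()+int(u0*k),xs.max()+int(u0*k)+1,ys.min()+int(170*k)
    print('belly',x0/k,x1/k,y0/k, ray(f,x0,160,.042)[:2],ray(f,x1,160,.042)[:2],ray(f,(x0+x1)/2,y0,.042)[:2])
E
```

```text
block [array([0.4614, 0.0061]), array([0.4667, 0.0608]), array([0.6356, 0.0401]), array([ 0.6302, -0.0147])]
rest [0.4858 0.0286]
bar [[221.4286 305.7143]
 [221.9183 264.5807]
 [680.1527 270.0358]
 [679.663  311.1695]] [[0.5614 0.0213]
 [0.5314 0.0273]
 [0.5676 0.3552]
 [0.5985 0.3559]]
red extent 182.85714285714286 232.85714285714286 270.0 311.42857142857144 n 567
headtop [0.5445 0.0226] headbase [0.5455 0.0247]
handle top [0.5634 0.1923]
pocket walls outer(z28) [array([0.4702, 0.0825]), array([0.4972, 0.3217]), array([0.6203, 0.3104]), array([0.5939, 0.0678])]
belly 308.5714285714286 377.14285714285717 185.71428571428572 [0.5133 0.0903] [0.5182 0.1402] [0.4854 0.1191]
belly 420.0 491.42857142857144 187.14285714285717 [0.5212 0.1714] [0.5263 0.2235] [0.4943 0.1996]
```

Fits: jig centre (0.545, 0.195), yaw −6.4°, lock hole about (0.546, 0.0225). I'll draw the pin first.

```bash
cat >> h.py <<'E'
C=np.array([.545,.195]);YAW=-6.4
def J(jx,jy):
    a=np.radians(YAW);return C+np.array([[np.cos(a),-np.sin(a)],[np.sin(a),np.cos(a)]])@[jx,jy]
def jinv(x,y):
    a=np.radians(YAW);return np.array([[np.cos(a),np.sin(a)],[-np.sin(a),np.cos(a)]])@(np.array([x,y])-C)
E
python3 -c "
from h import *
plan(.5452,.0225,.061,83.6)"
```

```text
row [ -14.1 -133.4  237.4] turn 0.92 | yang now 84.52 tcp [0.5443 0.1564 0.2986] tilt [-0.0016  0.0011 -1.    ] q7 1.17 clk 1.7
```

move_arm(
  moves=[
    [60,-14,-133,0,1],
    [60,-14,-133,0,1],
    [60,-14,-133,0,1],
    [60,-14,-133,50,1],
    [60,-14,-133,100,1],
    [60,-14,-133,140,1],
    [60,-14,-133,140,1],
    [60,-14,-133,140,1],
  ],
)

```text
clock: 2.5
tcp_pos: [0.5465, 0.022, 0.1595]
eef_rot: [0.057, 0.998, 0.0, -0.0]
ft_force: [0.8, -0.2, 0.3]
width: 0.0599
grasp_force: 0.0
```

```bash
python3 -c "
from h import *
plan(.5452,.0225,.061,83.6)
f=grab('wrist','w2.png')
h=cv2.cvtColor(f['img'],cv2.COLOR_RGB2HSV)
m=cv2.inRange(h,(0,150,60),(4,255,255))|cv2.inRange(h,(174,150,60),(180,255,255))
n,l,st,c=cv2.connectedComponentsWithStats(m)
for i in range(1,n):
  if st[i,4]>100: print(st[i],c[i])
print(proj(f,[.5452,.0225,.092]),proj(f,[.5452,.0225,.056]))
"
```

```text
row [ 1.3  0.3 98.5] turn -0.13 | yang now 83.47 tcp [0.5465 0.022  0.1595] tilt [-2.e-04  5.e-04 -1.e+00] q7 1.42 clk 2.5
[ 260  203   42   52 1687] [280.50326023 229.13040901]
[281.4268484 235.0077267] [281.5284751  218.98963614]
```

move_arm(
  moves=[
    [60,1,0,50,0],
    [60,1,0,90,0],
    [60,1,0,98,0],
    [20,1,0,98,0],
    [15,1,0,98,0],
    [15,1,0,98,0],
    [15,1,0,98,0],
    [15,1,0,98,0],
    [15,1,0,98,0],
  ],
  grip_force=50,
)

```text
clock: 3.45
tcp_pos: [0.5477, 0.0207, 0.0639]
eef_rot: [0.058, 0.998, 0.0, 0.003]
ft_force: [-1.3, -0.3, 7.3]
width: 0.0242
grasp_force: 48.9
```

move_arm(
  moves=[
    [15,0,0,-20,0],
    [15,0,0,-40,0],
    [15,0,0,-64,0],
    [15,0,0,-64,0],
    [15,0,0,-64,0],
  ],
)

```text
clock: 3.95
tcp_pos: [0.5456, 0.0205, 0.1259]
eef_rot: [0.058, 0.998, 0.0, 0.001]
ft_force: [-1.1, 0.4, -1.2]
width: 0.0242
grasp_force: 49.1
```

```bash
python3 -c "
from h import *
plan(.4857,.0290,.120,83.6)"
```

```text
row [60.5  1.5  5.7] turn -0.29 | yang now 83.31 tcp [0.5456 0.0205 0.1259] tilt [ 2.e-03  1.e-04 -1.e+00] q7 1.42 clk 3.95
```

move_arm(
  moves=[
    [15,40,0,0,0],
    [15,60,1,0,0],
    [15,60,1,0,0],
    [15,60,1,20,0],
    [15,60,1,30,0],
    [15,60,1,40,0],
    [15,60,1,50,0],
    [15,60,1,55,0],
    [15,60,1,55,0],
  ],
)

```text
clock: 4.85
tcp_pos: [0.4862, 0.0282, 0.0692]
eef_rot: [0.058, 0.998, -0.0, -0.0]
ft_force: [0.3, -1.6, -1.9]
width: 0.0247
grasp_force: 49.1
```

```bash
python3 -c "
from h import *
plan(.4857,.0290,.058,83.6)"
```

```text
row [ 0.6  0.8 11.2] turn -0.31 | yang now 83.29 tcp [0.4862 0.0282 0.0692] tilt [-2.e-04 -4.e-04 -1.e+00] q7 1.41 clk 4.85
```

move_arm(
  moves=[
    [15,0,0,8,0],
    [15,0,0,10,0],
    [60,0,0,10,0],
    [60,0,0,10,0],
    [60,0,0,10,0],
    [60,0,0,-30,0],
    [60,0,0,-70,0],
    [10,0,0,-70,0],
  ],
)

```text
clock: 5.65
tcp_pos: [0.4892, 0.0288, 0.1446]
eef_rot: [0.058, 0.998, 0.001, 0.005]
ft_force: [0.8, 0.4, 0.0]
width: 0.0469
grasp_force: 0.0
```

```bash
python3 -c "
from h import *
t=J(-.018,0)
plan(t[0],t[1],.066,83.6)"
```

```text
row [-17.3 171.3  79.1] turn -0.28 | yang now 83.32 tcp [0.4892 0.0288 0.1446] tilt [ 0.0105  0.0011 -0.9999] q7 1.4 clk 5.65
```

move_arm(
  moves=[
    [0,-17,50,0,0],
    [0,-17,100,0,0],
    [0,-17,150,0,0],
    [0,-17,171,0,0],
    [0,-17,171,40,0],
    [0,-17,171,75,0],
    [0,-17,171,79,0],
    [0,-17,171,79,0],
    [0,-17,171,79,0],
  ],
)

```text
clock: 6.55
tcp_pos: [0.5237, 0.1964, 0.0623]
eef_rot: [0.059, 0.998, 0.0, 0.001]
ft_force: [0.5, 0.7, -0.5]
width: -0.0001
grasp_force: 0.0
```

```bash
python3 -c "
from h import *
t=J(.061,0)
plan(t[0],t[1],.066,83.6)"
```

```text
row [-82.3   1.4  -3.5] turn -0.32 | yang now 83.28 tcp [0.5237 0.1964 0.0623] tilt [ 2.3e-03  8.0e-04 -1.0e+00] q7 1.12 clk 6.55
```

Now I'll push the bar open in small increments, 10 mm per row, watching the force.

move_arm(
  moves=[
    [0,-10,0,-4,0],
    [0,-20,0,-4,0],
    [0,-30,0,-4,0],
    [0,-40,0,-4,0],
    [0,-50,0,-4,0],
    [0,-60,0,-4,0],
    [0,-70,0,-4,0],
    [0,-74,0,-4,0],
    [0,-74,0,-4,0],
  ],
)

```text
clock: 7.45
tcp_pos: [0.5977, 0.1871, 0.0648]
eef_rot: [0.059, 0.998, -0.0, 0.001]
ft_force: [0.9, -0.5, -0.6]
width: 0.0001
grasp_force: 0.0
```

```bash
python3 -c "
from h import *
t=J(.061,0)
plan(t[0],t[1],.066,83.6)
print(bot.get_obs()['ft_force'],jinv(*bot.get_obs()['tcp_pos'][:2]))"
```

```text
row [-7.7  2.  -1.2] turn -0.33 | yang now 83.27 tcp [0.5977 0.1871 0.0648] tilt [ 2.3e-03 -5.0e-04 -1.0e+00] q7 1.17 clk 7.45
[ 0.89219194 -0.47959914 -0.60515256] [ 0.05328097 -0.00199724]
```

move_arm(
  moves=[
    [0,-4,0,0,0],
    [0,-7,0,0,0],
    [0,-9,0,0,0],
    [0,-9,0,0,0],
    [0,-2,0,0,0],
    [0,0,0,-40,0],
    [0,30,0,-90,0],
    [70,60,0,-130,0],
    [70,60,0,-130,0],
  ],
)

```text
clock: 8.35
tcp_pos: [0.5367, 0.197, 0.2005]
eef_rot: [0.057, 0.998, 0.003, 0.004]
ft_force: [1.3, 0.6, 0.7]
width: 0.0284
grasp_force: 0.0
```

```bash
python3 - <<'E'
from h import *
np.set_printoptions(precision=4,suppress=True)
t=J(-.015,-.084)
plan(t[0],t[1],.10,83.6)
f=grab('wrist','w3.png'); np.savez('w3.npz',**f)
cv2.imwrite('pics/w3b.png',cv2.resize(f['img'],(800,600))[:,:,::-1])
h=cv2.cvtColor(f['img'],cv2.COLOR_RGB2HSV)
print([ (n,proj(f,[*J(*p),z])/.7) for n,p,z in (('p1 belly end',(-.05,-.084),.042),('p2 neck',(.05,0),.042),('barmid',(.082,0),.056),('p3floor neck',(.052,.084),.018))])
E
```

```text
row [  7.1 -85.7  99.9] turn -0.14 | yang now 83.46 tcp [0.5367 0.197  0.2005] tilt [ 0.0086  0.005  -1.    ] q7 1.11 clk 8.35
[('p1 belly end', array([244.1491, 214.3376])), ('p2 neck', array([398.8833, 383.4725])), ('barmid', array([399.1295, 443.3136])), ('p3floor neck', array([529.8505, 371.0083]))]
```

View pics/w3b.png

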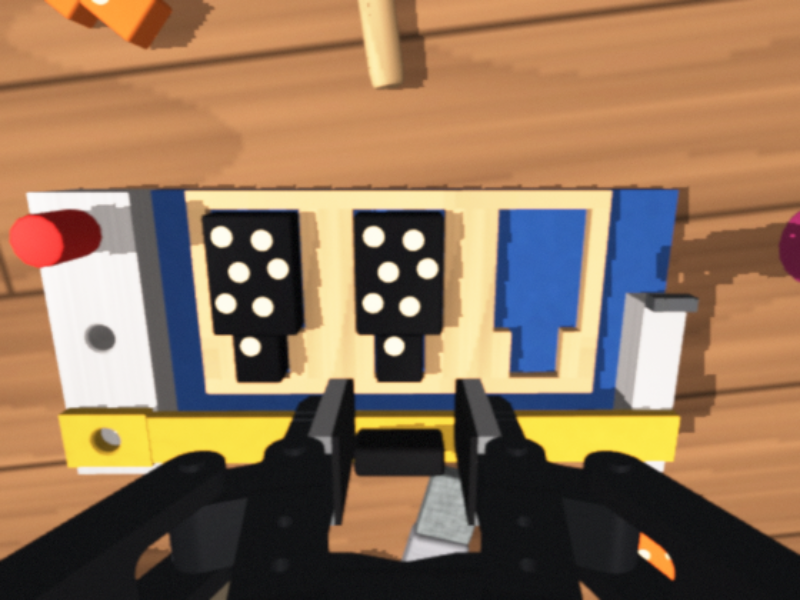

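The wrist view shows the bar fully open, with its lock hole clear at (107,439). The pin stands in the rest hole at (55,237), and both painted plaques and the empty pocket are uncovered. Next is painted1, at (251,270).

move_arm(
  moves=[
    [70,7,-50,0,0],
    [70,7,-86,0,0],
    [70,7,-86,50,0],
    [70,7,-86,100,0],
    [70,7,-86,140,0],
    [70,7,-86,140,0],
    [70,7,-86,140,0],
  ],
)

```text
clock: 9.1
tcp_pos: [0.5198, 0.1097, 0.0544]
eef_rot: [0.059, 0.998, -0.0, -0.0]
ft_force: [0.2, 0.1, 0.2]
width: 0.0701
grasp_force: 0.0
```

```bash
python3 - <<'E'
from h import *
np.set_printoptions(precision=4,suppress=True)
t=J(-.015,-.084)
plan(t[0],t[1],.028,83.6)
print(bot.get_obs()['ft_force'])
S=np.load('scene0.npz');D=np.load('side0.npz')
s=lambda x,y,z:ray(S,150+x/3.2,160+y/3.2,z)[:2]
d=lambda x,y,z:ray(D,210+x/3,130+y/3,z)[:2]
print('jar',d(478,250,0),s(150,362,0),'vase',d(425,195,0),s(215,440,0))
r=lambda u,v,z:ray(S,u,v,z)[:2]
print('crate near edge',[r(110,211,0),r(175,186,0),r(175,186,.05)])
E
```

```text
row [-0.5  3.6 26.4] turn -0.31 | yang now 83.29 tcp [0.5198 0.1097 0.0544] tilt [-0.001  -0.0008 -1.    ] q7 1.27 clk 9.1
[0.1506 0.1353 0.2022]
jar [ 0.7492 -0.1022] [ 0.7597 -0.0799] vase [0.7687 0.0057] [0.7729 0.0269]
crate near edge [array([ 0.7962, -0.4924]), array([ 0.5759, -0.47  ]), array([ 0.6112, -0.4015])]
```

move_arm(
  moves=[
    [70,0,3,16,0],
    [70,0,3,26,0],
    [70,0,3,26,0],
    [45,0,3,26,0],
    [45,0,3,26,0],
    [45,0,3,26,0],
    [45,0,3,26,0],
    [45,0,3,26,0],
  ],
  grip_force=50,
)

```text
clock: 9.9
tcp_pos: [0.5209, 0.1131, 0.0305]
eef_rot: [0.058, 0.998, 0.0, 0.001]
ft_force: [-0.5, 0.1, 6.4]
width: 0.0481
grasp_force: 52.5
```

```bash
python3 - <<'E'
from h import *
t=J(-.015,-.084)
plan(t[0],t[1],.028,83.6)
o=bot.get_obs();print(o['ft_force'],jinv(*o['tcp_pos'][:2]),o['width'],o['grasp_force'])
E
```

```text
row [0.2 0.1 2.5] turn -0.3 | yang now 83.3 tcp [0.5209 0.1131 0.0305] tilt [ 2.5e-03  4.0e-04 -1.0e+00] q7 1.27 clk 9.9
[-0.53848457  0.09256108  6.3547225 ] [-0.01481606 -0.08412498] 0.04814582598709353 52.51961946487427
```

move_arm(
  moves=[
    [45,0,0,-20,0],
    [45,0,0,-50,0],
    [45,0,0,-100,0],
    [45,0,0,-120,0],
    [45,0,0,-120,0],
  ],
)

```text
clock: 10.4
tcp_pos: [0.5222, 0.1135, 0.1525]
eef_rot: [0.058, 0.998, 0.001, 0.004]
ft_force: [0.8, 0.3, -2.4]
width: 0.0486
grasp_force: 52.6
```

```bash
python3 - <<'E'
from h import *
plan(.612,-.215,.10,85)
o=bot.get_obs();print(o['ft_force'],o['width'],o['grasp_force'])
E
```

```text
row [-127.1 -315.9   52.6] turn -1.69 | yang now 83.31 tcp [0.5222 0.1135 0.1525] tilt [ 0.0079  0.0019 -1.    ] q7 1.26 clk 10.4
[ 0.78507579  0.34845223 -2.42799053] 0.048596456681464624 52.64664351940155
```

move_arm(
  moves=[
    [45,-117,-316,20,-2],
    [45,-117,-316,20,-2],
    [45,-117,-316,20,-2],
    [45,-117,-316,20,-2],
    [45,-117,-316,20,-2],
    [45,-117,-316,20,-2],
    [45,-117,-316,20,-2],
    [45,-117,-316,50,-2],
    [45,-117,-316,80,-2],
    [45,-117,-316,80,-2],
  ],
)

```text
clock: 11.4
tcp_pos: [0.5941, -0.2127, 0.0625]
eef_rot: [0.041, 0.999, 0.002, -0.007]
ft_force: [-1.0, 0.4, -2.2]
width: 0.0484
grasp_force: 52.6
```

```bash
python3 - <<'E'
from h import *
plan(.602,-.215,.028,85)
o=bot.get_obs();print(o['ft_force'],o['width'],o['grasp_force'])
E
```

```text
row [-8.6 -1.7 34.4] turn 0.29 | yang now 85.29 tcp [ 0.5941 -0.2127  0.0625] tilt [-0.0138  0.005  -0.9999] q7 1.83 clk 11.4
[-0.99349191  0.35068671 -2.18309489] 0.04837366551007766 52.636608481407166
```

move_arm(
  moves=[
    [45,-5,0,15,0],
    [45,-5,0,25,0],
    [45,-5,0,31,0],
    [45,-5,0,34,0],
    [45,-5,0,34,0],
    [62,-5,0,34,0],
    [62,-5,0,34,0],
    [62,-5,0,34,0],
    [62,-5,0,-20,0],
    [62,-5,0,-90,0],
  ],
)

```text
clock: 12.4
tcp_pos: [0.6033, -0.2144, 0.1345]
eef_rot: [0.041, 0.999, 0.001, -0.002]
ft_force: [1.4, -1.4, 1.0]
width: 0.062
grasp_force: 0.0
```

```bash
python3 - <<'E'
from h import *
t=J(-.015,0)
plan(t[0],t[1],.15,83.6)
f=grab('wrist','w4.png')
E
```

```text
row [106.5 403.7 -14.6] turn 1.72 | yang now 85.32 tcp [ 0.6033 -0.2144  0.1345] tilt [-0.0041  0.0013 -1.    ] q7 1.83 clk 12.4
```

View pics/w4.png

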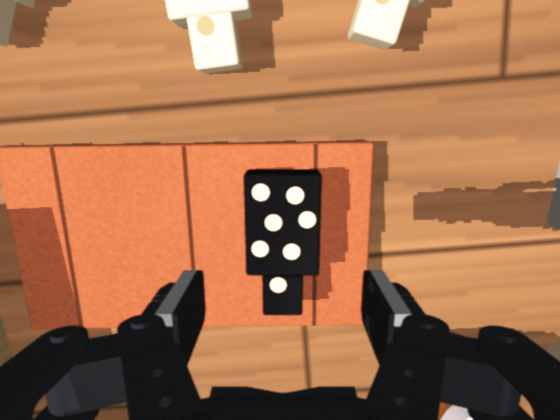

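Painted1 lies flat on the board at (282,240), well inside it, with room to the left for the second. Next is painted2.

move_arm(
  moves=[
    [70,106,403,-15,2],
    [70,106,403,-15,2],
    [70,106,403,-15,2],
    [70,106,403,-15,2],
    [70,106,403,-15,2],
    [70,106,403,-15,2],
    [70,106,403,-15,2],
    [70,106,403,-15,2],
    [70,106,403,-15,2],
    [70,106,403,-15,2],
  ],
)

```text
clock: 13.45
tcp_pos: [0.5305, 0.2008, 0.1504]
eef_rot: [0.054, 0.999, 0.002, 0.0]
ft_force: [-0.7, 0.6, -0.0]
width: 0.0699
grasp_force: 0.0
```

```bash
python3 - <<'E'
from h import *
t=J(-.015,0)
plan(t[0],t[1],.029,83.6)
E
```

```text
row [ -0.   -4.6 121.4] turn 0.18 | yang now 83.78 tcp [0.5305 0.2008 0.1504] tilt [ 7.0e-04  3.3e-03 -1.0e+00] q7 1.12 clk 13.45
```

move_arm(
  moves=[
    [70,0,-4,50,0],
    [70,0,-4,95,0],
    [70,0,-4,112,0],
    [70,0,-4,120,0],
    [70,0,-4,120,0],
    [45,0,-4,120,0],
    [45,0,-4,120,0],
    [45,0,-4,120,0],
    [45,0,-4,120,0],
    [45,0,-4,120,0],
  ],
)

```text
clock: 14.45
tcp_pos: [0.533, 0.1932, 0.0323]
eef_rot: [0.058, 0.998, 0.002, 0.002]
ft_force: [-1.1, 2.0, 6.4]
width: 0.0483
grasp_force: 52.2
```

```bash
python3 - <<'E'
from h import *
t=J(-.015,0)
plan(t[0],t[1],.029,83.6)
o=bot.get_obs();print(o['ft_force'],jinv(*o['tcp_pos'][:2]),o['width'],o['grasp_force'])
E
```

```text
row [3.4 3.1 3.3] turn -0.26 | yang now 83.34 tcp [0.533  0.1932 0.0323] tilt [ 0.0051  0.0031 -1.    ] q7 1.15 clk 14.45
[-1.0702743   2.02003525  6.36263338] [-0.01167492 -0.00313567] 0.04829987283101815 52.23407685756683
```

move_arm(
  moves=[
    [45,0,0,-20,0],
    [45,0,0,-50,0],
    [45,0,0,-100,0],
    [45,0,0,-120,0],
    [45,0,0,-120,0],
    [45,0,0,-120,0],
  ],
)

```text
clock: 15.05
tcp_pos: [0.5305, 0.191, 0.1499]
eef_rot: [0.058, 0.998, -0.0, -0.0]
ft_force: [0.5, -0.6, -1.6]
width: 0.0483
grasp_force: 53.7
```

```bash
python3 - <<'E'
from h import *
plan(.603,-.302,.10,85)
o=bot.get_obs();print(o['ft_force'],o['width'],o['grasp_force'])
E
```

```text
row [-129.5 -481.1   50.2] turn -1.7 | yang now 83.3 tcp [0.5305 0.191  0.1499] tilt [-5.e-04 -5.e-04 -1.e+00] q7 1.13 clk 15.05
[ 0.4656738  -0.59338531 -1.58252587] 0.04825956654135549 53.65326404571533
```

move_arm(
  moves=[
    [45,-129,-481,0,-2],
    [45,-129,-481,0,-2],
    [45,-129,-481,0,-2],
    [45,-129,-481,0,-2],
    [45,-129,-481,0,-2],
    [45,-129,-481,0,-2],
    [45,-129,-481,0,-2],
    [45,-129,-481,0,-2],
    [45,-129,-481,0,-2],
    [45,-129,-481,0,-2],
  ],
)

```text
clock: 16.05
tcp_pos: [0.6015, -0.3031, 0.1471]
eef_rot: [0.041, 0.999, 0.001, -0.002]
ft_force: [1.4, -0.5, -1.2]
width: 0.0483
grasp_force: 53.6
```

```bash
python3 - <<'E'
from h import *
plan(.603,-.302,.030,85)
E
```

```text
row [ -2.    1.1 117.1] turn 0.27 | yang now 85.27 tcp [ 0.6015 -0.3031  0.1471] tilt [-0.0049  0.0018 -1.    ] q7 1.95 clk 16.05
```

move_arm(
  moves=[
    [45,0,0,50,0],
    [45,0,0,90,0],
    [45,0,0,108,0],
    [45,0,0,114,0],
    [45,0,0,118,0],
    [45,0,0,118,0],
    [62,0,0,118,0],
    [62,0,0,118,0],
    [62,0,0,118,0],
    [62,0,0,118,0],
  ],
)

```text
clock: 17.05
tcp_pos: [0.6037, -0.3014, 0.0329]
eef_rot: [0.041, 0.999, -0.0, 0.001]
ft_force: [0.1, 0.3, 0.6]
width: 0.0617
grasp_force: 0.0
```

move_arm(
  moves=[
    [62,0,0,-40,0],
    [62,0,0,-90,0],
    [62,90,0,-140,0],
    [62,90,30,-140,0],
    [62,90,30,-140,0],
    [62,90,30,-140,0],
  ],
)

```text
clock: 17.65
tcp_pos: [0.5158, -0.2631, 0.1738]
eef_rot: [0.04, 0.999, -0.0, 0.001]
ft_force: [0.0, 0.3, -0.3]
width: 0.062
grasp_force: 0.0
```

```bash
python3 - <<'E'
from h import *
plan(.5,-.25,.20,85)
f=grab('wrist'); np.savez('w5.npz',**f)
cv2.imwrite('pics/w5.png',cv2.resize(f['img'],(800,600))[:,:,::-1])
E
```

```text
row [ 16.7  11.7 -26.3] turn 0.37 | yang now 85.37 tcp [ 0.5158 -0.2631  0.1738] tilt [ 2.3e-03 -5.0e-04 -1.0e+00] q7 1.96 clk 17.65
```

View pics/w5.png

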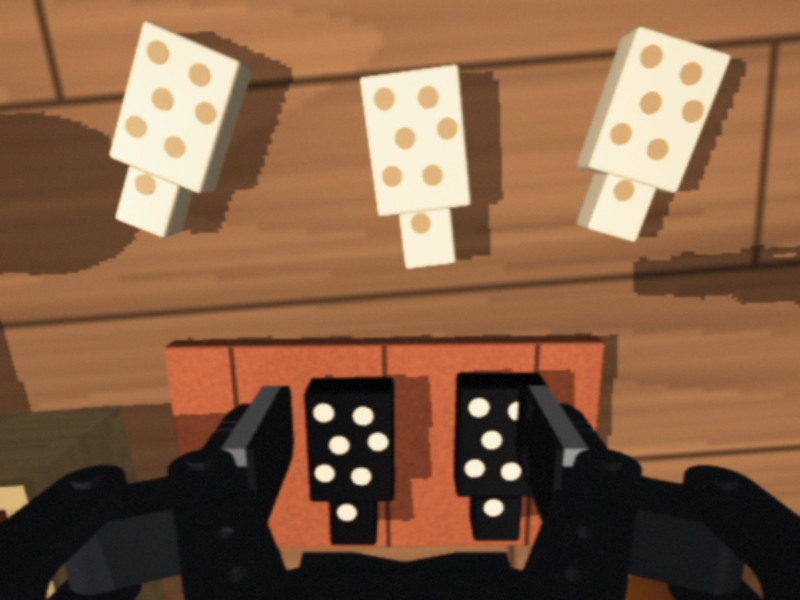

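Both painted plaques lie flat on the board, at (350,445) and (495,440). The bare plaques are at (180,130), (413,165) and (655,135), dots up with the necks down-image, towards +x. I'll measure their top faces.

```bash
cat >> h.py <<'E'
def bares(f):
    """cream top faces at z=.024 -> origin xy, heading deg of +x (neck)"""
    h=cv2.cvtColor(f['img'],cv2.COLOR_RGB2HSV)
    m=cv2.inRange(h,(12,0,225),(40,110,255)); m=cv2.morphologyEx(m,cv2.MORPH_CLOSE,np.ones((3,3)))
    out=[]
    for c in cv2.findContours(m,cv2.RETR_EXTERNAL,cv2.CHAIN_APPROX_NONE)[0]:
        if cv2.contourArea(c)<1000: continue
        P=np.array([ray(f,*p,.024)[:2]*1000 for p in c[:,0]],np.float32)
        (cx,cy),(w,hh),_=r=cv2.minAreaRect(P); b=cv2.boxPoints(r)
        e=b[1]-b[0] if np.linalg.norm(b[1]-b[0])>np.linalg.norm(b[2]-b[1]) else b[2]-b[1]
        M=cv2.moments(P); g=np.array([M['m10'],M['m01']])/M['m00']
        if np.dot(e,np.array([cx,cy])-g)<0: e=-e   # centroid lies on belly side
        out.append(((cx/1e3,cy/1e3),np.degrees(np.arctan2(e[1],e[0])),(w,hh)))
        print('bare o',round(cx,1),round(cy,1),'head',round(out[-1][1],2),'size',round(w,1),round(hh,1),'px',c[:,0].mean(0).round())
    return out
E
python3 - <<'E'
from h import *
f=np.load('w5.npz')
for o,a,s in bares(f):
    u=np.array([np.cos(np.radians(a)),np.sin(np.radians(a))]); g=np.array(o)-.015*u
    print('grip',g.round(4),'r',np.hypot(*g).round(3)); plan(g[0],g[1],.015,a+90)
E
```

```text
bare o 452.3 -248.9 head 2.44 size 98.3 48.5 px [293. 114.]
bare o 446.6 -131.7 head -20.18 size 48.9 98.2 px [454.  93.]
bare o 424.8 -378.3 head -27.08 size 48.1 98.0 px [116.  90.]
grip [ 0.4373 -0.2496] r 0.504
row [ 80.7   8.  157.6] turn -7.08 | yang now 85.36 tcp [ 0.5168 -0.2639  0.1728] tilt [ 2.3e-03 -9.0e-04 -1.0e+00] q7 1.96 clk 17.7
grip [ 0.4325 -0.1265] r 0.451
row [ 95.5 130.2 157.5] turn 15.54 | yang now 85.36 tcp [ 0.5168 -0.2639  0.1728] tilt [ 2.3e-03 -9.0e-04 -1.0e+00] q7 1.96 clk 17.7
grip [ 0.4114 -0.3715] r 0.554
row [  96.6 -115.7  157.7] turn 22.43 | yang now 85.36 tcp [ 0.5168 -0.2639  0.1728] tilt [ 2.3e-03 -9.0e-04 -1.0e+00] q7 1.96 clk 17.7
```

move_arm(
  moves=[
    [75,48,65,20,8],
    [75,95,130,50,16],
    [75,95,130,80,16],
    [75,95,130,110,16],
    [75,95,130,110,16],
    [75,95,130,110,16],
  ],
)

```text
clock: 18.3
tcp_pos: [0.4326, -0.1268, 0.0605]
eef_rot: [0.179, 0.984, -0.0, -0.001]
ft_force: [0.5, -0.1, -0.5]
width: 0.075
grasp_force: 0.0
```

```bash
python3 - <<'E'
from h import *
plan(.4325,-.1265,.0145,69.8)
o=bot.get_obs();print(o['ft_force'])
E
```

```text
row [ 0.1  0.3 46. ] turn -0.43 | yang now 69.37 tcp [ 0.4326 -0.1268  0.0605] tilt [-2.4e-03  1.0e-04 -1.0e+00] q7 1.58 clk 18.3
[ 0.46179166 -0.14658287 -0.51329926]
```

move_arm(
  moves=[
    [75,0,0,30,0],
    [75,0,0,44,0],
    [75,0,0,46,0],
    [75,0,0,46,0],
    [45,0,0,46,0],
    [45,0,0,46,0],
    [45,0,0,46,0],
    [45,0,0,46,0],
    [45,0,0,46,0],
    [45,0,0,46,0],
  ],
)

```text
clock: 19.3
tcp_pos: [0.4332, -0.1273, 0.0175]
eef_rot: [0.18, 0.984, -0.0, 0.002]
ft_force: [-1.6, -0.6, 5.7]
width: 0.0481
grasp_force: 50.4
```

```bash
python3 - <<'E'
from h import *
plan(.4325,-.1265,.0145,69.8)
o=bot.get_obs();print(o['ft_force'],o['width'])
E
```

```text
row [0.9 0.5 3. ] turn -0.48 | yang now 69.32 tcp [ 0.4332 -0.1273  0.0175] tilt [ 0.0033 -0.0013 -1.    ] q7 1.59 clk 19.3
[-1.62987729 -0.56039805  5.66241097] 0.04809415867279349
```

move_arm(
  moves=[
    [45,0,0,-30,0],
    [45,0,0,-75,0],
    [45,0,0,-125,0],
    [45,0,0,-125,0],
    [45,0,0,-125,0],
  ],
)

```text
clock: 19.8
tcp_pos: [0.4325, -0.1266, 0.1424]
eef_rot: [0.179, 0.984, -0.0, 0.002]
ft_force: [-0.6, 0.4, -1.7]
width: 0.0476
grasp_force: 52.5
```

```bash
python3 - <<'E'
from h import *
t=J(-.0141,.084); plan(t[0],t[1],.14,83.6)
o=bot.get_obs();print(o['ft_force'],o['width'])
E
```

```text
row [ 42.6 418.6   2.5] turn -14.27 | yang now 69.33 tcp [ 0.4325 -0.1266  0.1424] tilt [ 3.4e-03 -7.0e-04 -1.0e+00] q7 1.55 clk 19.8
[-0.6193426   0.4041476  -1.74638452] 0.04755085752290054
```

move_arm(
  moves=[
    [45,42,418,0,-14],
    [45,42,418,0,-14],
    [45,42,418,0,-14],
    [45,42,418,0,-14],
    [45,42,418,0,-14],
    [45,42,418,0,-14],
    [45,42,418,0,-14],
    [45,42,418,0,-14],
    [45,42,418,0,-14],
    [45,42,418,0,-14],
  ],
)

```text
clock: 20.8
tcp_pos: [0.5382, 0.2844, 0.138]
eef_rot: [0.055, 0.999, 0.001, -0.002]
ft_force: [-0.2, -0.1, -1.6]
width: 0.0479
grasp_force: 52.5
```

```bash
python3 - <<'E'
from h import *
t=J(-.0141,.084); plan(t[0],t[1],.070,83.6)
E
```

```text
row [-2.9 -4.1 68. ] turn 0.14 | yang now 83.74 tcp [0.5382 0.2844 0.138 ] tilt [-0.0042  0.0013 -1.    ] q7 1.01 clk 20.8
```

Next I lower it to just above the walls, let it settle, and take a close look with the wrist camera.

move_arm(
  moves=[
    [45,0,0,40,0],
    [45,0,0,68,0],
    [45,0,0,68,0],
    [45,0,0,68,0],
  ],
)

```text
clock: 21.2
tcp_pos: [0.5398, 0.2775, 0.072]
eef_rot: [0.059, 0.998, -0.001, -0.001]
ft_force: [0.4, 0.3, -0.7]
width: 0.0479
grasp_force: 52.5
```

```bash
python3 - <<'E'
from h import *
np.set_printoptions(precision=1,suppress=True)
t=J(-.0141,.084); plan(t[0],t[1],.070,83.6)
f=grab('wrist'); cv2.imwrite('pics/w6.png',cv2.resize(f['img'],(800,600))[:,:,::-1])
np.savez('w6.npz',**f)
print('pred plaque belly end top corners (z .077)',[proj(f,[*J(*p),.077])*800/560 for p in((-.05,.059),(-.05,.109),(.05,.07),(.05,.098))])
print('pred pocket rim z28',[proj(f,[*J(*p),.028])*800/560 for p in((-.052,.057),(-.052,.111),(.052,.068),(.052,.1))])
E
```

```text
row [-0.3  2.6  2. ] turn -0.38 | yang now 83.22 tcp [0.5 0.3 0.1] tilt [-0. -0. -1.] q7 1.02 clk 21.2
pred plaque belly end top corners (z .077) [array([313. , 293.6]), array([505.2, 292.3]), array([365.1, 610. ]), array([456. , 609.5])]
pred pocket rim z28 [array([330.1, 256.6]), array([485.9, 255.6]), array([369., 517.]), array([449.7, 516.6])]
```

View pics/w6.png

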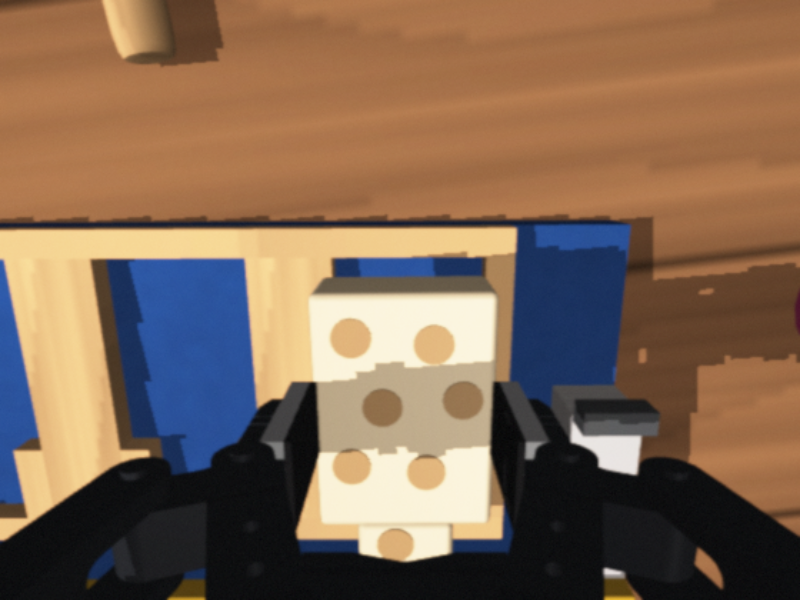

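The plaque is held above pocket 3 with its top corners at (311,293) and (495,293). The pocket rim shows at (331,258) to (485,258), 2 px from the prediction. I shift +2.3 mm along y and lower it.

move_arm(
  moves=[
    [45,0,2.3,0,-0.4],
    [45,0,2.3,10,-0.4],
    [45,0,2.3,18,-0.4],
    [45,0,2.3,24,-0.4],
    [45,0,2.3,28,-0.4],
    [45,0,2.3,31,-0.4],
    [45,0,2.3,31,-0.4],
  ],
)

```text
clock: 21.95
tcp_pos: [0.5402, 0.2805, 0.0413]
eef_rot: [0.055, 0.998, -0.001, -0.001]
ft_force: [0.5, -1.9, -1.5]
width: 0.0477
grasp_force: 52.6
```

```bash
python3 - <<'E'
from h import *
t=J(-.0141,.084); plan(t[0],t[1],.0355,83.6)
print(bot.get_obs()['ft_force'],jinv(*bot.get_obs()['tcp_pos'][:2]))
E
```

```text
row [-0.2 -0.4  5.8] turn 0.06 | yang now 83.66 tcp [0.5402 0.2805 0.0413] tilt [-0.0013 -0.0017 -1.    ] q7 1.02 clk 21.95
[ 0.54232764 -1.89932744 -1.47016161] [-0.01428289  0.08438582]
```

move_arm(
  moves=[
    [45,0,0,3,0],
    [45,0,0,5,0],
    [45,0,0,7,0],
    [45,0,0,7,0],
    [62,0,0,6,0],
    [62,0,0,6,0],
    [62,0,0,6,0],
    [62,0,0,-30,0],
    [62,0,0,-80,0],
    [62,0,0,-115,0],
  ],
)

```text
clock: 22.95
tcp_pos: [0.5414, 0.2828, 0.1597]
eef_rot: [0.054, 0.999, 0.001, 0.001]
ft_force: [0.7, -0.7, 0.4]
width: 0.0621
grasp_force: 0.0
```

```bash
python3 - <<'E'
from h import *
f=grab('wrist'); np.savez('w7.npz',**f)
for o,a,s in bares(f): pass
print('at z=.042:')
_r=ray
import h as H
H.ray=lambda f,u,v,z:_r(f,u,v,.042)
for o,a,s in bares(f): print(jinv(*o),a-YAW)
plan(.4373,-.2496,.15,92.44)
E
```

```text
bare o 545.8 193.4 head -96.6 size 245.1 124.9 px [165. 217.]
at z=.042:
bare o 541.2 199.7 head -96.6 size 229.2 116.8 px [165. 217.]
[-0.00427626  0.0042499 ] -90.20001
row [  48.9 -542.6   10.3] turn -8.67 | yang now 83.77 tcp [0.5447 0.2843 0.1658] tilt [ 0.0128  0.0077 -0.9999] q7 1.01 clk 23.0
```

```bash
sed -i 's/def bares(f):/def bares(f,zt=.024):/; s/(40,110,255)/(40,60,255)/; s/\*p,.024)/*p,zt)/' h.py
python3 - <<'E'
from h import *
f=np.load('w7.npz')
for o,a,s in bares(f,.042): print(jinv(*o),a-YAW)
cv2.imwrite('pics/w7.png',cv2.resize(f['img'],(800,600))[:,:,::-1])
E
```

```text
bare o 554.5 279.7 head -6.2 size 48.5 97.5 px [279. 226.]
[-2.50015834e-05  8.52546009e-02] 0.20196533
```

View pics/w7.png

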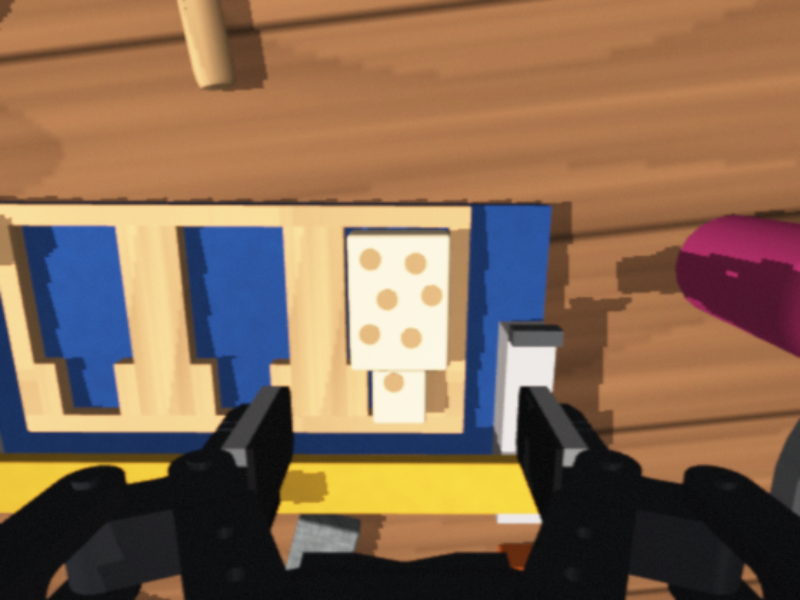

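Bare A sits flush in pocket 3, at (398,325), within 1.3 mm and 0.2°. On to the next bare plaque, measuring again on arrival.

move_arm(
  moves=[
    [75,-10,-510,0,-8],
    [75,-10,-510,0,-8],
    [75,-10,-510,0,-8],
    [75,-10,-510,0,-8],
    [75,-10,-510,0,-8],
    [75,-10,-510,0,-8],
    [75,-10,-510,0,-8],
    [75,-10,-510,0,-8],
    [75,-10,-510,0,-8],
    [75,-10,-510,0,-8],
  ],
)

```text
clock: 24.0
tcp_pos: [0.4958, -0.2179, 0.157]
eef_rot: [-0.015, 1.0, 0.0, 0.001]
ft_force: [0.9, 0.2, 0.9]
width: 0.0749
grasp_force: 0.0
```

move_arm(
  moves=[
    [75,0,0,0,0],
    [75,0,0,0,0],
    [75,0,0,0,0],
  ],
)

```text
clock: 24.3
tcp_pos: [0.4962, -0.2145, 0.1568]
eef_rot: [-0.016, 1.0, 0.001, 0.0]
ft_force: [0.1, 0.9, -0.6]
width: 0.075
grasp_force: 0.0
```

```bash
python3 - <<'E'
from h import *
f=grab('wrist','w8.png')
for o,a,s in bares(f):
    u=np.array([np.cos(np.radians(a)),np.sin(np.radians(a))]); g=np.array(o)-.015*u
    print('grip',g.round(4)); plan(g[0],g[1],.0145,a+90)
E
```

```text
bare o 452.2 -248.7 head 2.55 size 97.6 48.1 px [235. 142.]
bare o 424.6 -377.9 head -27.18 size 47.6 97.5 px [50. 96.]
grip [ 0.4372 -0.2493]
row [ 60.2 -33.5 142.2] turn -0.63 | yang now 91.92 tcp [ 0.4963 -0.2141  0.1568] tilt [ 1.0e-04  1.5e-03 -1.0e+00] q7 2.0 clk 24.35
grip [ 0.4113 -0.3711]
row [  90.2 -154.3  142.1] turn 29.1 | yang now 91.92 tcp [ 0.4963 -0.2141  0.1568] tilt [ 1.0e-04  1.5e-03 -1.0e+00] q7 2.0 clk 24.35
```

move_arm(
  moves=[
    [75,60,-33,20,0],
    [75,60,-33,60,0],
    [75,60,-33,100,-0.6],
    [75,60,-33,100,-0.6],
    [75,60,-33,100,-0.6],
  ],
)

```text
clock: 24.85
tcp_pos: [0.4378, -0.2496, 0.0573]
eef_rot: [-0.022, 1.0, 0.001, 0.0]
ft_force: [0.0, -1.3, -0.5]
width: 0.075
grasp_force: 0.0
```

```bash
python3 - <<'E'
from h import *
plan(.4372,-.2493,.0145,92.5)
E
```

```text
row [ 0.6  0.3 42.8] turn -0.01 | yang now 92.49 tcp [ 0.4378 -0.2496  0.0573] tilt [ 1.0e-04  1.1e-03 -1.0e+00] q7 2.11 clk 24.85
```

move_arm(
  moves=[
    [75,0,0,30,0],
    [75,0,0,41,0],
    [75,0,0,43,0],
    [75,0,0,43,0],
    [45,0,0,43,0],
    [45,0,0,43,0],
    [45,0,0,43,0],
    [45,0,0,43,0],
    [45,0,0,43,0],
    [45,0,0,43,0],
  ],
)

```text
clock: 25.85
tcp_pos: [0.4373, -0.2514, 0.0155]
eef_rot: [-0.02, 1.0, -0.0, 0.001]
ft_force: [-0.9, 0.9, 6.2]
width: 0.0482
grasp_force: 50.9
```

```bash
python3 - <<'E'
from h import *
plan(.4372,-.2493,.0145,92.5)
E
```

```text
row [-0.   2.1  1. ] turn -0.16 | yang now 92.34 tcp [ 0.4373 -0.2514  0.0155] tilt [ 1.8e-03 -8.0e-04 -1.0e+00] q7 2.12 clk 25.85
```

move_arm(
  moves=[
    [45,0,0,-30,0],
    [45,0,0,-75,0],
    [45,0,0,-125,0],
    [45,0,0,-125,0],
    [45,0,0,-125,0],
  ],
)

```text
clock: 26.35
tcp_pos: [0.4368, -0.2514, 0.1402]
eef_rot: [-0.02, 1.0, -0.001, 0.001]
ft_force: [-1.0, 0.2, -3.2]
width: 0.0482
grasp_force: 53.3
```

```bash
python3 - <<'E'
from h import *
t=J(-.0145,0); plan(t[0],t[1],.14,83.6)
o=bot.get_obs();print(o['ft_force'],o['width'])
E
```

```text
row [-1.118e+02  4.438e+02 -1.000e-01] turn 8.71 | yang now 92.31 tcp [ 0.4368 -0.2514  0.1402] tilt [ 0.0022 -0.0012 -1.    ] q7 2.11 clk 26.35
[-0.96352649  0.18419525 -3.18609668] 0.048177245778580076
```

move_arm(
  moves=[
    [45,-112,444,0,9],
    [45,-112,444,0,9],
    [45,-112,444,0,9],
    [45,-112,444,0,9],
    [45,-112,444,0,9],
    [45,-112,444,0,9],
    [45,-112,444,0,9],
    [45,-112,444,0,9],
    [45,-112,444,0,9],
    [45,-112,444,0,9],
  ],
)

```text
clock: 27.35
tcp_pos: [0.5287, 0.2066, 0.1365]
eef_rot: [0.052, 0.999, 0.002, -0.002]
ft_force: [-0.2, 0.9, -2.4]
width: 0.048
grasp_force: 53.3
```

move_arm(
  moves=[
    [45,0,0,30,0],
    [45,0,0,68,0],
    [45,0,0,68,0],
    [45,0,0,68,0],
    [45,0,0,68,0],
  ],
)

```text
clock: 27.85
tcp_pos: [0.5315, 0.1969, 0.072]
eef_rot: [0.059, 0.998, 0.0, 0.001]
ft_force: [-1.3, 0.1, -2.2]
width: 0.048
grasp_force: 53.3
```

```bash
python3 - <<'E'
from h import *
t=J(-.0149,0); plan(t[0],t[1],.040,83.6)
E
```

```text
row [ 1.3 -0.4 32. ] turn -0.32 | yang now 83.28 tcp [0.5315 0.1969 0.072 ] tilt [ 1.7e-03  5.0e-04 -1.0e+00] q7 1.16 clk 27.85
```

move_arm(
  moves=[
    [45,1.3,0,0,-0.3],
    [45,1.3,0,10,-0.3],
    [45,1.3,0,18,-0.3],
    [45,1.3,0,24,-0.3],
    [45,1.3,0,28,-0.3],
    [45,1.3,0,32,-0.3],
    [45,1.3,0,32,-0.3],
  ],
)

```text
clock: 28.55
tcp_pos: [0.5289, 0.1969, 0.0383]
eef_rot: [0.056, 0.998, -0.0, -0.001]
ft_force: [0.8, 0.0, -2.1]
width: 0.0484
grasp_force: 53.3
```

```bash
python3 - <<'E'
from h import *
t=J(-.0149,0); plan(t[0],t[1],.0335,83.6)
print(bot.get_obs()['ft_force'],jinv(*bot.get_obs()['tcp_pos'][:2]))
E
```

```text
row [-1.3 -0.1  4.8] turn 0.01 | yang now 83.61 tcp [0.5289 0.1969 0.0383] tilt [-1.3e-03 -5.0e-04 -1.0e+00] q7 1.16 clk 28.55
[ 0.80179824  0.04804269 -2.05138144] [-0.01621859  0.00013699]
```

move_arm(
  moves=[
    [45,-0.8,0,2,0],
    [45,-0.8,0,4,0],
    [45,-0.8,0,6,0],
    [45,-0.8,0,6,0],
    [62,-0.8,0,5,0],
    [62,-0.8,0,5,0],
    [62,-0.8,0,5,0],
    [62,0,0,-30,0],
    [62,0,0,-80,0],
    [62,0,0,-115,0],
  ],
)

```text
clock: 29.55
tcp_pos: [0.5301, 0.1974, 0.1565]
eef_rot: [0.056, 0.998, 0.001, 0.001]
ft_force: [1.0, 0.6, 0.2]
width: 0.0623
grasp_force: 0.0
```

```bash
python3 - <<'E'
from h import *
f=grab('wrist','w9.png')
for o,a,s in bares(f,.042): print(jinv(*o),a-YAW)
plan(.485,-.335,.16,70)
E
```

```text
bare o 597.7 343.5 head -6.34 size 22.4 59.2 px [487. 288.]
bare o 542.0 20.0 head -7.24 size 53.5 91.4 px [ 40. 263.]
bare o 552.7 279.4 head -6.24 size 48.9 92.9 px [400. 222.]
bare o 544.9 196.1 head -6.09 size 48.3 97.6 px [282. 229.]
[0.03585347 0.15348881] 0.063580036
[ 0.01655831 -0.17421639] -0.8406677
[-0.00178557  0.08475157] 0.15964365
[-0.00021545  0.00112082] 0.30723667
row [ -11.2 -535.6   -1.2] turn 13.61 | yang now 83.61 tcp [0.5335 0.1985 0.1621] tilt [ 0.0126  0.005  -0.9999] q7 1.15 clk 29.6
```

B is seated in pocket 2, offset (−0.2, 1.1) mm. Now the third.

move_arm(
  moves=[
    [75,-11,-525,0,14],
    [75,-11,-525,0,14],
    [75,-11,-525,0,14],
    [75,-11,-525,0,14],
    [75,-11,-525,0,14],
    [75,-11,-525,0,14],
    [75,-11,-525,0,14],
    [75,-11,-525,0,14],
    [75,-11,-525,0,14],
    [75,-11,-525,0,14],
  ],
)

```text
clock: 30.6
tcp_pos: [0.4837, -0.3027, 0.1538]
eef_rot: [0.177, 0.984, 0.0, 0.0]
ft_force: [1.2, 0.5, -0.2]
width: 0.0746
grasp_force: 0.0
```

move_arm(
  moves=[
    [75,0,0,0,0],
    [75,0,0,0,0],
    [75,0,0,0,0],
  ],
)

```text
clock: 30.9
tcp_pos: [0.4845, -0.2991, 0.1536]
eef_rot: [0.176, 0.984, 0.001, -0.0]
ft_force: [0.3, 0.2, -0.4]
width: 0.075
grasp_force: 0.0
```

```bash
python3 - <<'E'
from h import *
f=grab('wrist','w10.png')
for o,a,s in bares(f):
    u=np.array([np.cos(np.radians(a)),np.sin(np.radians(a))]); g=np.array(o)-.015*u
    print('grip',g.round(4)); plan(g[0],g[1],.0145,a+90)
E
```

```text
bare o 424.7 -377.9 head -27.0 size 48.0 98.2 px [149. 166.]
grip [ 0.4114 -0.3711]
row [ 43.7 -93.6 139.1] turn 6.79 | yang now 69.79 tcp [ 0.4848 -0.2986  0.1537] tilt [-1.0e-04  1.7e-03 -1.0e+00] q7 1.85 clk 30.95
```

move_arm(
  moves=[
    [75,44,-50,20,0],
    [75,44,-93,60,7],
    [75,44,-93,97,7],
    [75,44,-93,97,7],
    [75,44,-93,97,7],
  ],
)

```text
clock: 31.45
tcp_pos: [0.4109, -0.3706, 0.0562]
eef_rot: [0.236, 0.972, 0.001, -0.001]
ft_force: [0.3, 0.5, 1.7]
width: 0.0751
grasp_force: 0.0
```

```bash
python3 - <<'E'
from h import *
plan(.4114,-.3711,.0145,63)
E
```

```text
row [-0.8 -0.3 41.6] turn -0.27 | yang now 62.73 tcp [ 0.4109 -0.3706  0.0562] tilt [-0.0016  0.003  -1.    ] q7 1.96 clk 31.45
```

move_arm(
  moves=[
    [75,0,0,30,0],
    [75,0,0,40,0],
    [75,0,0,42,0],
    [75,0,0,42,0],
    [45,0,0,42,0],
    [45,0,0,42,0],
    [45,0,0,42,0],
    [45,0,0,42,0],
    [45,0,0,42,0],
    [45,0,0,42,0],
  ],
)

```text
clock: 32.45
tcp_pos: [0.4113, -0.3731, 0.0166]
eef_rot: [0.237, 0.972, -0.0, 0.001]
ft_force: [-0.4, 0.5, 5.9]
width: 0.0483
grasp_force: 50.9
```

```bash
python3 - <<'E'
from h import *
plan(.4114,-.3711,.0145,63)
E
```

```text
row [0.8 1.8 2.1] turn -0.37 | yang now 62.63 tcp [ 0.4113 -0.3731  0.0166] tilt [ 0.002  -0.0012 -1.    ] q7 1.97 clk 32.45
```

move_arm(
  moves=[
    [45,0,0,-30,0],
    [45,0,0,-75,0],
    [45,0,0,-125,0],
    [45,0,0,-125,0],
    [45,0,0,-125,0],
  ],
)

```text
clock: 32.95
tcp_pos: [0.4109, -0.373, 0.1416]
eef_rot: [0.237, 0.972, -0.001, 0.001]
ft_force: [-1.1, 0.5, -2.0]
width: 0.048
grasp_force: 52.6
```

```bash
python3 - <<'E'
from h import *
t=J(-.0149,-.084); plan(t[0],t[1],.14,83.6)
o=bot.get_obs();print(o['ft_force'],o['width'])
E
```

```text
row [126.  482.3   0.9] turn -20.99 | yang now 62.61 tcp [ 0.4109 -0.373   0.1416] tilt [ 0.0025 -0.0019 -1.    ] q7 1.93 clk 32.95
[-1.10192512  0.4920756  -1.97228908] 0.048031602675786586
```

move_arm(
  moves=[
    [45,125,482,0,-21],
    [45,125,482,0,-21],
    [45,125,482,0,-21],
    [45,125,482,0,-21],
    [45,125,482,0,-21],
    [45,125,482,0,-21],
    [45,125,482,0,-21],
    [45,125,482,0,-21],
    [45,125,482,0,-21],
    [45,125,482,0,-21],
  ],
)

```text
clock: 33.95
tcp_pos: [0.5197, 0.1149, 0.1381]
eef_rot: [0.055, 0.998, -0.001, -0.002]
ft_force: [0.5, -1.5, -1.0]
width: 0.048
grasp_force: 52.6
```

move_arm(
  moves=[
    [45,0,0,0,0],
    [45,0,0,30,0],
    [45,0,0,68,0],
    [45,0,0,68,0],
    [45,0,0,68,0],
    [45,0,0,68,0],
  ],
)

```text
clock: 34.55
tcp_pos: [0.522, 0.1126, 0.073]
eef_rot: [0.056, 0.998, 0.0, 0.001]
ft_force: [0.2, -0.2, -0.9]
width: 0.0478
grasp_force: 52.6
```

```bash
python3 - <<'E'
from h import *
t=J(-.0141,-.084); plan(t[0],t[1],.040,83.6)
E
```

```text
row [ 0.5  0.4 33. ] turn -0.01 | yang now 83.59 tcp [0.522  0.1126 0.073 ] tilt [ 1.8e-03  3.0e-04 -1.0e+00] q7 1.31 clk 34.55
```

move_arm(
  moves=[
    [45,0,0.8,0,0],
    [45,0,0.8,10,0],
    [45,0,0.8,18,0],
    [45,0,0.8,24,0],
    [45,0,0.8,28,0],
    [45,0,0.8,32,0],
    [45,0,0.8,32,0],
  ],
)

```text
clock: 35.25
tcp_pos: [0.5209, 0.1135, 0.0393]
eef_rot: [0.056, 0.998, -0.0, -0.001]
ft_force: [-0.8, -0.8, -0.6]
width: 0.048
grasp_force: 52.6
```

```bash
python3 - <<'E'
from h import *
t=J(-.0141,-.084); plan(t[0],t[1],.0346,83.6)
print(bot.get_obs()['ft_force'],jinv(*bot.get_obs()['tcp_pos'][:2]))
E
```

```text
row [-0.8 -0.3  4.7] turn 0.01 | yang now 83.61 tcp [0.5209 0.1135 0.0393] tilt [-1.2e-03 -4.0e-04 -1.0e+00] q7 1.32 clk 35.25
[-0.81675409 -0.79854578 -0.55113617] [-0.01486235 -0.08372329]
```

move_arm(
  moves=[
    [45,-0.5,0,2,0],
    [45,-0.5,0,4,0],
    [45,-0.5,0,6,0],
    [45,-0.5,0,6,0],
    [62,-0.5,0,5,0],
    [62,-0.5,0,5,0],
    [62,-0.5,0,5,0],
    [62,0,0,-30,0],
    [62,0,0,-80,0],
    [62,0,0,-115,0],
  ],
)

```text
clock: 36.25
tcp_pos: [0.522, 0.1137, 0.1573]
eef_rot: [0.056, 0.998, 0.0, 0.001]
ft_force: [1.0, -0.2, -0.6]
width: 0.0622
grasp_force: 0.0
```

```bash
python3 - <<'E'
from h import *
f=grab('wrist','w11.png')
for o,a,s in bares(f,.042): print(jinv(*o),a-YAW)
f=grab('scene'); cv2.imwrite('pics/s11.png',cv2.resize(f['img'][150:350,150:417],(800,600),interpolation=cv2.INTER_CUBIC)[:,:,::-1])
t=J(.112,0); plan(*t,.16,83.6)
E
```

```text
bare o 574.7 276.6 head -6.25 size 48.5 56.7 px [513. 256.]
bare o 536.6 112.7 head -6.23 size 47.8 97.0 px [282. 229.]
bare o 543.4 195.9 head -6.07 size 48.4 94.4 px [401. 217.]
[0.02046025 0.08445696] 0.14723587
[ 0.00086306 -0.08275784] 0.1669383
[-0.00171519  0.00069842] 0.32599068
row [-123.    82.4    1.7] turn 0.01 | yang now 83.61 tcp [0.5249 0.1143 0.16  ] tilt [ 0.0113  0.0027 -0.9999] q7 1.29 clk 36.35
```

View pics/s11.png

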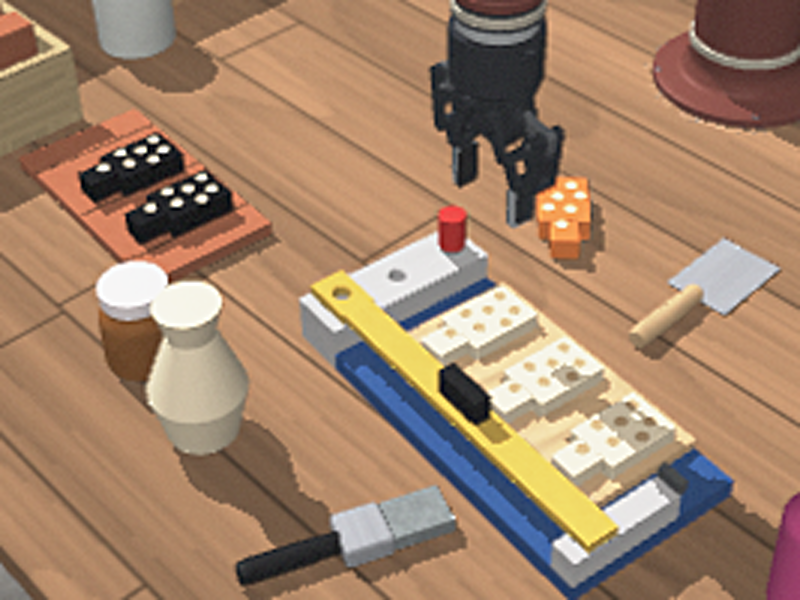

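All three bare plaques are seated flush and both painted ones are on the board. The bar is open with its grip block at (465,392), and the pin stands in the rest hole at (452,230). Closing the bar from the +x side.

move_arm(
  moves=[
    [0,-123,82,0,0],
    [0,-123,82,0,0],
    [0,-123,82,0,0],
    [0,-123,82,0,0],
    [0,-123,82,40,0],
    [0,-123,82,80,0],
    [0,-123,82,96,0],
    [0,-123,82,96,0],
    [0,-123,82,96,0],
  ],
)

```text
clock: 37.25
tcp_pos: [0.653, 0.1814, 0.0598]
eef_rot: [0.056, 0.998, 0.0, 0.0]
ft_force: [0.2, -0.3, 0.2]
width: 0.0
grasp_force: 0.0
```

```bash
python3 - <<'E'
from h import *
t=J(.038,0); plan(*t,.064,83.6)
print(bot.get_obs()['ft_force'],jinv(*bot.get_obs()['tcp_pos'][:2]),bot.get_obs()['width'])
E
```

```text
row [70.8  1.5 -4.3] turn 0.0 | yang now 83.6 tcp [0.653  0.1814 0.0598] tilt [ 8.e-04  2.e-04 -1.e+00] q7 1.25 clk 37.25
[ 0.24409017 -0.3116223   0.18309185] [ 0.10884526 -0.00152328] 4.0079998728925475e-05
```

move_arm(
  moves=[
    [0,0,1,-4,0],
    [0,10,1,-4,0],
    [0,20,1,-4,0],
    [0,30,1,-4,0],
    [0,40,1,-4,0],
    [0,50,1,-4,0],
    [0,58,1,-4,0],
    [0,64,1,-4,0],
    [0,66,1,-4,0],
    [0,66,1,-4,0],
  ],
)

```text
clock: 38.25
tcp_pos: [0.5859, 0.1899, 0.0625]
eef_rot: [0.055, 0.998, -0.0, -0.001]
ft_force: [-0.2, 0.2, -0.4]
width: -0.0
grasp_force: 0.4
```

```bash
python3 - <<'E'
from h import *
t=J(.038,0); plan(*t,.064,83.6)
print(bot.get_obs()['ft_force'],jinv(*bot.get_obs()['tcp_pos'][:2]),bot.get_obs()['width'])
E
```

```text
row [ 3.2  0.5 -1.5] turn 0.04 | yang now 83.64 tcp [0.5859 0.1899 0.0625] tilt [-2.5e-03 -3.0e-04 -1.0e+00] q7 1.22 clk 38.25
[-0.15642171  0.20673004 -0.44678449] [ 0.04122268 -0.00047527] -1.434137053169536e-05
```

move_arm(
  moves=[
    [0,2,0,0,0],
    [0,4,0,0,0],
    [0,4,0,0,0],
  ],
)

```text
clock: 38.55
tcp_pos: [0.5856, 0.1899, 0.0626]
eef_rot: [0.056, 0.998, 0.0, 0.003]
ft_force: [7.0, 0.3, -4.1]
width: 0.0
grasp_force: 3.1
```

move_arm(
  moves=[
    [0,3,0,0,0],
    [0,3,0,0,0],
    [0,3,0,0,0],
  ],
)

```text
clock: 38.85
tcp_pos: [0.5856, 0.1899, 0.0627]
eef_rot: [0.056, 0.998, 0.0, 0.006]
ft_force: [10.3, 1.3, -8.3]
width: -0.0001
grasp_force: 5.4
```

The bar is hard on its stop (10 N, no travel). Backing off, rising, and going over to the pin.

move_arm(
  moves=[
    [0,-8,0,0,0],
    [0,-12,0,0,0],
    [0,-12,0,-40,0],
    [0,-12,0,-85,0],
    [60,-12,0,-90,0],
    [60,-12,0,-90,0],
    [60,-12,0,-90,0],
  ],
)

```text
clock: 39.55
tcp_pos: [0.5904, 0.1889, 0.1516]
eef_rot: [0.056, 0.998, -0.001, -0.002]
ft_force: [-0.9, -0.5, 0.0]
width: 0.0433
grasp_force: 0.0
```

```bash
python3 - <<'E'
from h import *
plan(.4862,.0285,.15,83.4)
E
```

```text
row [  85.7 -171.     2.2] turn 0.23 | yang now 83.63 tcp [0.5904 0.1889 0.1516] tilt [-0.0041 -0.001  -1.    ] q7 1.21 clk 39.55
```

move_arm(
  moves=[
    [60,43,-86,0,0],
    [60,86,-171,0,0],
    [60,86,-171,0,0],
    [60,86,-171,0,0],
    [60,86,-171,0,0],
    [60,86,-171,0,0],
    [60,86,-171,0,0],
  ],
)

```text
clock: 40.25
tcp_pos: [0.4877, 0.0302, 0.1522]
eef_rot: [0.055, 0.999, 0.0, -0.001]
ft_force: [-0.3, 0.1, 0.4]
width: 0.0599
grasp_force: 0.0
```

```bash
python3 - <<'E'
from h import *
np.set_printoptions(precision=4,suppress=True)
plan(.4862,.0285,.058,83.6)
f=grab('wrist'); np.savez('w12.npz',**f)
cv2.imwrite('pics/w12.png',cv2.resize(f['img'],(800,600))[:,:,::-1])
h=cv2.cvtColor(f['img'],cv2.COLOR_RGB2HSV)
m=cv2.inRange(h,(0,150,60),(4,255,255))|cv2.inRange(h,(174,150,60),(180,255,255))
n,l,st,c=cv2.connectedComponentsWithStats(m)
for i in range(1,n):
  if st[i,4]>300: print('red',st[i],c[i])
print('pred head top/base',proj(f,[.4862,.0285,.086]),proj(f,[.4862,.0285,.050]))
print('lock pred x1.43',proj(f,[.5455,.0225,.056])/.7,proj(f,[.5455,.0225,.045])/.7)
E
```

```text
row [ 1.2 -1.9 94.2] turn 0.13 | yang now 83.73 tcp [0.4877 0.0302 0.1522] tilt [-0.0013  0.0007 -1.    ] q7 1.45 clk 40.25
red [ 258  200   43   52 1744] [279.1497 226.2787]
pred head top/base [277.6473 235.8332] [278.2664 219.6829]
lock pred x1.43 [398.9157 435.5534] [399.0774 425.1978]
```

View pics/w12.png

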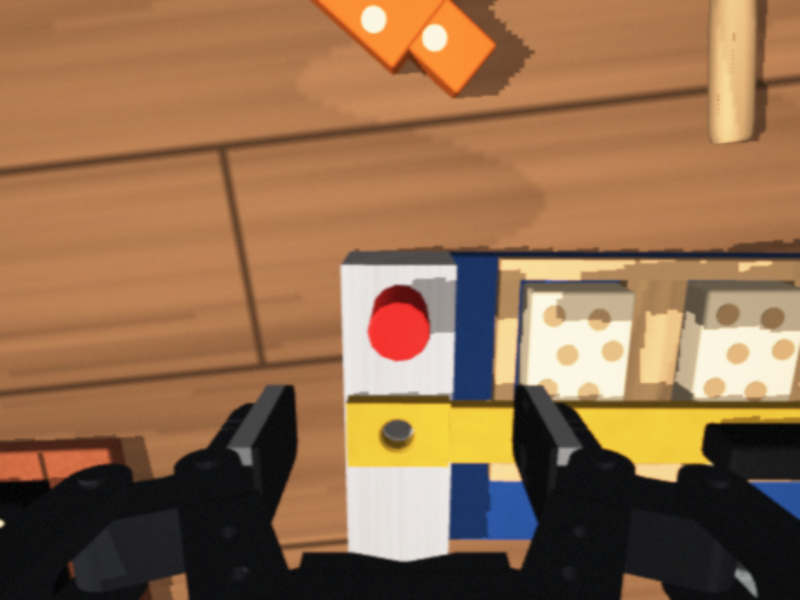

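The wrist view shows the pin head at (400,335) in the rest hole. The lock hole is visible through the bar at (397,433), with dark bore beneath, so the two holes line up and the bar is shut. I grip the pin.

move_arm(
  moves=[
    [60,3,-1.3,40,0],
    [60,3,-1.3,85,0],
    [60,3,-1.3,92,0],
    [60,3,-1.3,92,0],
    [15,3,-1.3,92,0],
    [15,3,-1.3,92,0],
    [15,3,-1.3,92,0],
    [15,3,-1.3,92,0],
    [15,3,-1.3,92,0],
    [15,3,-1.3,92,0],
  ],
  grip_force=50,
)

```text
clock: 41.3
tcp_pos: [0.4861, 0.028, 0.0628]
eef_rot: [0.056, 0.998, 0.0, 0.002]
ft_force: [0.5, -0.1, 6.4]
width: 0.0247
grasp_force: 48.9
```

```bash
python3 - <<'E'
from h import *
plan(.4845,.0293,.058,83.6); print(bot.get_obs()['ft_force'],bot.get_obs()['width'])
E
```

```text
row [1.7 1.1 4.8] turn 0.01 | yang now 83.61 tcp [0.4861 0.028  0.0628] tilt [ 4.2e-03  6.0e-04 -1.0e+00] q7 1.48 clk 41.3
[ 0.45744136 -0.06005767  6.37602554] 0.024675098650843698
```

move_arm(
  moves=[
    [15,0,0,-20,0],
    [15,0,0,-45,0],
    [15,0,0,-70,0],
    [15,0,0,-70,0],
    [15,0,0,-70,0],
  ],
)

```text
clock: 41.8
tcp_pos: [0.4845, 0.0279, 0.1316]
eef_rot: [0.056, 0.998, 0.0, 0.001]
ft_force: [-0.4, -0.2, -1.2]
width: 0.0243
grasp_force: 49.3
```

```bash
python3 - <<'E'
from h import *
plan(.545,.022,.12,83.6); print(bot.get_obs()['ft_force'],bot.get_obs()['width'])
E
```

```text
row [-60.7   0.9  11.7] turn 0.02 | yang now 83.62 tcp [0.4845 0.0279 0.1316] tilt [ 1.4e-03  2.0e-04 -1.0e+00] q7 1.46 clk 41.8
[-0.44150894 -0.17300659 -1.17273286] 0.024323059191546054
```

move_arm(
  moves=[
    [15,-40,0.5,0,0],
    [15,-60.5,0.5,0,0],
    [15,-60.5,0.5,0,0],
    [15,-60.5,0.5,0,0],
    [15,-60.5,0.5,0,0],
  ],
)

```text
clock: 42.3
tcp_pos: [0.5428, 0.0218, 0.13]
eef_rot: [0.056, 0.998, -0.0, -0.002]
ft_force: [0.2, -0.2, -1.0]
width: 0.024
grasp_force: 49.3
```

```bash
python3 - <<'E'
from h import *
plan(.545,.022,.12,83.6)
f=grab('wrist')
h=cv2.cvtColor(f['img'],cv2.COLOR_RGB2HSV)
m=cv2.inRange(h,(0,150,60),(4,255,255))|cv2.inRange(h,(174,150,60),(180,255,255))
n,l,st,c=cv2.connectedComponentsWithStats(m)
for i in range(1,n):
  if st[i,4]>300: print('red',st[i],c[i])
z=bot.get_obs()['tcp_pos'][2]-.0628
print('pred if over hole: top/base',proj(f,[.5448,.022,z+.086]),proj(f,[.5448,.022,z+.05]), 'px/mm',proj(f,[.5458,.022,z+.086])-proj(f,[.5448,.022,z+.086]))
print('r px',np.linalg.norm(proj(f,[.5448,.035,z+.086])-proj(f,[.5448,.022,z+.086])))
E
```

```text
row [-2.2  0.5 10. ] turn 0.03 | yang now 83.63 tcp [0.5428 0.0218 0.13  ] tilt [-0.0036  0.     -1.    ] q7 1.48 clk 42.3
red [ 248  246   71   95 5315] [282.94562559 294.92342427]
pred if over hole: top/base [281.2508221  321.51737151] [281.51889659 279.46475373] px/mm [0.3210453  2.54111108]
r px 37.18648609740692
```

move_arm(
  moves=[
    [15,-2,0,0,0],
    [15,-2,0,0,0],
    [15,-2,0,0,0],
    [15,-2,0,0,0],
  ],
)

```text
clock: 42.75
tcp_pos: [0.5466, 0.0214, 0.1311]
eef_rot: [0.056, 0.998, 0.0, -0.0]
ft_force: [0.3, -0.4, -0.9]
width: 0.0241
grasp_force: 49.3
```

```bash
python3 - <<'E'
from h import *
plan(.5448,.022,.12,83.6)
f=grab('wrist')
cv2.imwrite('pics/w13.png',cv2.resize(f['img'][180:420,120:440],(800,600),interpolation=cv2.INTER_CUBIC)[:,:,::-1])
z=bot.get_obs()['tcp_pos'][2]-.0628
for X in ([.5448,.022,z+.086],[.5448+.013,.022,z+.086],[.5448-.013,.022,z+.086],[.5448-.013,.022,z+.05]): print((proj(f,X)-[120,180])*2.5)
E
```

```text
row [ 1.8  0.4 11.1] turn 0.02 | yang now 83.62 tcp [0.5466 0.0214 0.1311] tilt [-0.  0. -1.] q7 1.48 clk 42.75
[402.47821416 328.5413571 ]
[412.75198739 410.07733178]
[391.66300181 242.70834711]
[394.70444377 157.90792557]
```

View pics/w13.png

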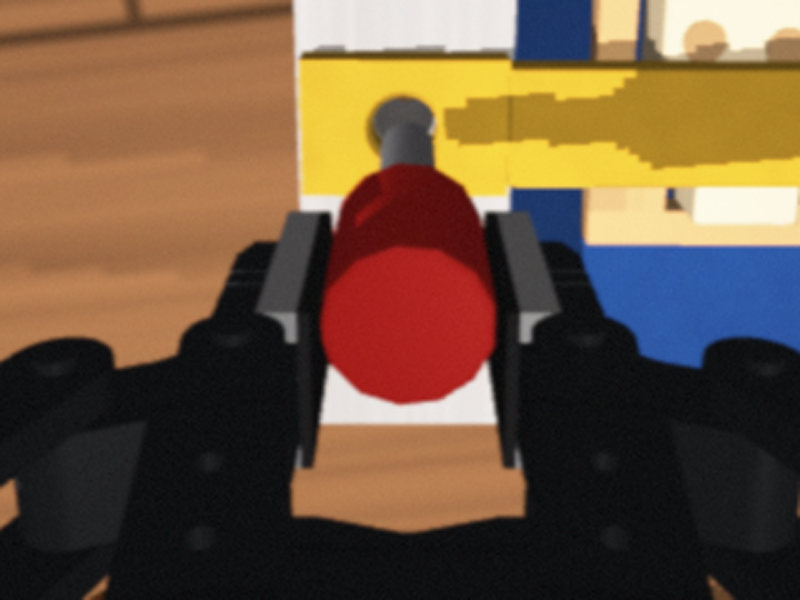

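The pin's top disc is centred at (409,325) against (402,328) predicted when directly over the hole. That is about 1 mm too far in +y and under 0.5 mm off in x. I correct and insert slowly.

move_arm(
  moves=[
    [15,0,-0.9,0,0],
    [15,0,-0.9,6,0],
    [15,0,-0.9,12,0],
    [15,0,-0.9,17,0],
    [15,0,-0.9,22,0],
    [15,0,-0.9,26,0],
    [15,0,-0.9,26,0],
  ],
)

```text
clock: 43.5
tcp_pos: [0.5461, 0.0205, 0.1042]
eef_rot: [0.056, 0.998, -0.0, -0.001]
ft_force: [-0.1, -1.0, -0.9]
width: 0.0246
grasp_force: 49.3
```

move_arm(
  moves=[
    [15,0,0,8,0],
    [15,0,0,16,0],
    [15,0,0,24,0],
    [15,0,0,30,0],
    [15,0,0,33,0],
    [15,0,0,35,0],
    [15,0,0,35,0],
  ],
)

```text
clock: 44.2
tcp_pos: [0.5465, 0.0204, 0.0698]
eef_rot: [0.056, 0.998, -0.0, -0.0]
ft_force: [-0.2, -0.4, -0.6]
width: 0.0245
grasp_force: 49.3
```

Within 1 mm of home. I let go, press the head down gently by touch only if needed, and rise.

move_arm(
  moves=[
    [15,0,0,1.5,0],
    [15,0,0,1.5,0],
    [50,0,0,1,0],
    [50,0,0,0,0],
    [50,0,0,0,0],
    [50,0,0,-40,0],
    [50,0,0,-90,0],
    [50,0,0,-130,0],
    [50,60,60,-130,0],
    [50,60,60,-130,0],
  ],
)

```text
clock: 45.2
tcp_pos: [0.4933, 0.0883, 0.2015]
eef_rot: [0.056, 0.998, 0.001, 0.001]
ft_force: [0.4, 1.4, -0.1]
width: 0.0498
grasp_force: 0.0
```

```bash
python3 - <<'E'
from h import *
np.set_printoptions(precision=1,suppress=True)
w=grab('wrist');f=grab('side');s=grab('scene')
H=np.hstack([cv2.resize(f['img'][130:280,190:420],(400,261),interpolation=cv2.INTER_CUBIC),cv2.resize(s['img'][160:345,160:410],(400,261),interpolation=cv2.INTER_CUBIC)])
W=cv2.resize(w['img'],(452,339)); out=np.zeros((600,800,3),np.uint8);out[:261]=H;out[261:,:452]=W
cv2.imwrite('pics/final.png',out[:,:,::-1])
for n,g in(('wrist',w),('side',f)):
    h=cv2.cvtColor(g['img'],cv2.COLOR_RGB2HSV)
    m=cv2.inRange(h,(0,150,60),(4,255,255))|cv2.inRange(h,(174,150,60),(180,255,255))
    k,l,st,c=cv2.connectedComponentsWithStats(m)
    p=proj(g,[.545,.022,.074]); i=min((i for i in range(1,k) if st[i,4]>60),key=lambda i:np.linalg.norm(c[i]-p)); print(n,st[i],c[i],'pred home centre',p)
E
```

```text
wrist [190 264  25  16  78] [199.3 270.3] pred home centre [203.3 285.6]
side [284 182   8  14 103] [287.4 188.2] pred home centre [286.2 188.7]
```

View pics/final.png

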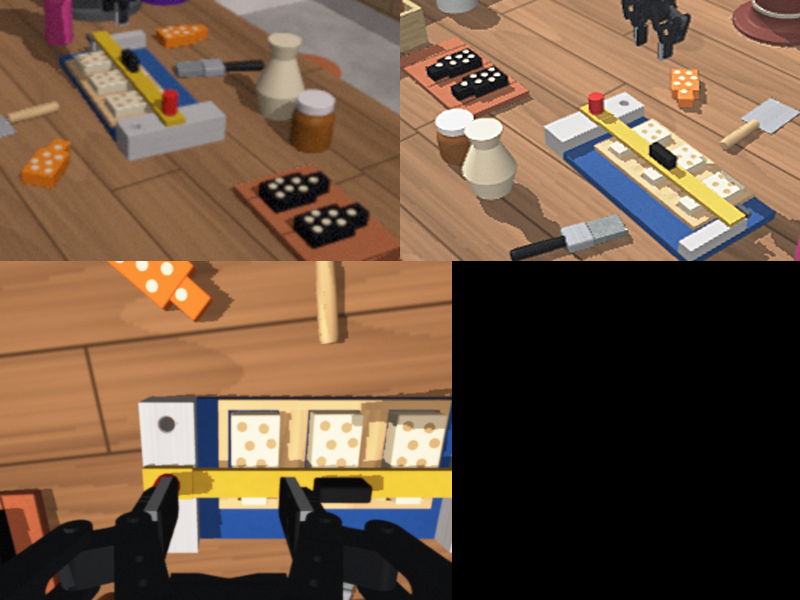

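The final composite shows the pin head standing on the shut bar at (170,100) in the side view and (597,103) in the scene view. In the side view the head is within 1.5 px of its home position. All three cream plaques are seated under the bar, both black ones are on the board, and nothing is touched.

```bash
python3 -c "
from rig import sign_off
print(sign_off())"
```

```text
the job is handed in; nothing more can be done
None
```

The changeover is done and handed in after about 45 s of robot time: both painted plaques lie flat on the drying board, all three bare ones are seated dotted face up, the bar is shut on its stop and the pin is home. The hand-in returned no verdict.

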